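Sticker-stack two oiled wood strips to dry

TASK

Stack the two freshly oiled wood strips to dry: lay the red-ended pine sticker centred along the red mark and the blue-ended one centred along the blue mark, then lay the dark brown strip across both stickers on their pencil lines nearer the robot and the lighter orange-brown strip across both on the pencil lines farther away, each strip's middle halfway between the stickers. Last, lay the drilled steel bar on top of both strips as a weight, parallel to the stickers, halfway between them and with its middle halfway between the strips. Leave the adapter, the tape measure and the live centre where they are.

Things in the scene. Friction and masses are not known exactly. Their poses are not given: they have to be found in the camera images.
- red_mark: Red painted rectangle on the bench top, flat (about 1 mm), 44 x 176 mm, does not move. Origin at its centre on the bench; y axis along its length, pointing towards the robot (within about 20 degrees), x axis across it, to the robot's left. Two thin white lines cross it 40 mm either side of the centre (at y = +40 and -40 mm). The red and the blue mark are parallel, side by side with no offset along their length, centres 90 mm apart; either may be the left one.
- blue_mark: Blue painted rectangle, otherwise the same as the red mark; same axes, parallel to it, 90 mm beside it.
- red_sticker: Loose pale pine stick (a 'sticker' for drying wood) with red-dipped ends, 24 mm wide (x), 150 mm long (y), 22 mm high (z), 0.06 kg. Origin at the centre of its underside. Two black pencil lines round it, 40 mm either side of its middle. Its two ends are alike.
- blue_sticker: Loose pale pine stick with blue-dipped ends, the same size, lines and axes as the red-ended one.
- dark_strip: Loose square strip of very dark brown wood, 20 mm wide (x), 130 mm long (y), 20 mm high (z), 0.045 kg. Origin at the centre of its underside; its ends are alike.
- tan_strip: Loose square strip of lighter orange-brown wood, 22 mm wide (x), 125 mm long (y), 20 mm high (z), 0.045 kg. Origin at the centre of its underside; its ends are alike.
- steel_bar: Loose flat grey steel bar with a row of holes, 34 mm wide (x), 150 mm long (y), 12.5 mm high (z), 0.22 kg. Origin at the centre of its underside; its ends are alike.
- adapter: Bystander, loose: round turned aluminium adapter, 64 mm across, 39 mm high, standing among the strips. Origin at the centre of its underside.
- tape: Bystander, loose: yellow and black tape measure lying flat, 66 x 83 x 36 mm, behind the marks. Origin at the centre of its underside.
- centre: Bystander, loose: grey steel live centre (cone with taper shank) lying on its side, 35 x 117 x 38 mm, behind the marks. Origin at the centre of its underside.

How it is judged:
By the outcome, as a careful person would: the job done as asked, in the order asked, and still so for the second after the job is handed in, with the robot touching nothing.
It also fails if it takes over 115 s, if anything falls off the work surface, if the arm or the gripper's body presses on something with over 40 N, if the wrist force passes 120 N, or if a joint passes its speed limit or range.

ROBOT

A 7-joint arm with a two-finger parallel gripper is mounted at the origin on a cart in front of the work surface, level with it; the furniture and walls round the work are solid. World frame = base frame: x ahead of the robot, y to its left, z up, the work surface at z = 0. Lengths are in m, angles in rad, forces in N, time in s.
With the tool pointing down it reaches from about 0.425 to 0.925 m from the base axis. Payload 6.8 kg.
Tool frame: the origin (TCP) lies between the finger pads; the fingertips stand r.tcp_to_tips ahead of it and the grasp point (between the pads) lies 3 mm ahead of it (r.tcp_to_tips is the distance from the TCP to the fingertips, in m); z points along the fingers, y is the line along which they close (so a half turn about z gives the same grasp; the last joint's range is limited). The gripper opens to 85 mm and grips with 20 to 120 N. Pads are 22 mm wide; open, the fingers measure 114 mm over their backs; the gripper's body (76 mm by 85 mm) begins 54 mm behind the grasp point. The pads swing forward as they close: fully open they stand 13 mm farther back than shut.
Start: joints at [1.181, 0.477, 0.022, 1.555, -0.011, 1.109, -0.083], TCP at [0.188, -0.648, 0.253] pointing down, gripper open.
Joint ranges: [-2.96, 2.96], [-0.34, 2.1], [-1.41, 1.46], [0.24, 2.44], [-1.37, 4.51], [0.17, 1.92], [-2.96, 2.96]. Speed limits (rad/s): [2.39, 2.39, 3.14, 3.14, 3.14, 3.14, 3.14].

INTERFACE

Orientations are given as a rotation vector (axis times angle).
In Python, from bench import r gives the robot as it stands. The module is installed in compiled form; this text tells all that it offers.
- The arm moves only by the tool step_arm, never from a script. Its argument "moves" is a list of rows, each an object of numbers: "rx", "ry", "rz": the turn, a rotation vector about the tool's x, y, z in degrees; "dx", "dy", "dz": the shift along the tool's x, y, z in mm; "gripper": the opening, from -1 (shut) to 1 (fully open). In form: [{"rx": .., "ry": .., "rz": .., "dx": .., "dy": .., "dz": .., "gripper": ..}, ...]. A call has 1 to 20 rows; each row shifts and turns the commanded pose from where the row before left it, along the tool's axes as they then stand; what a row does not reach is not made up. A row lasts 1/8 s, in which the tool goes at most 62.5 mm and 10.7 degrees, less where a joint would pass 70% of its speed; a pose out of reach is approached as far as the arm can. A call is refused whole if a number of a shift passes 62.5 or a number of a turn 10.7, either way. A call with a gripper value outside its range is refused whole. The fingers move at their own pace and stop on an object; "grip_force" is the grip in N (left out, the last holds). Time passes only in rows, so rows that do not move let the fingers close. It gives the time, the measured TCP pose, the force, the opening and the grip force at its end, in the units of the state.
- r.get_obs(): the state, without advancing time (a new reading comes with each control period).
- r.grab_frame(name): name is "scene" or "side" or "wrist"; returns the picture (400x640x3 uint8, blue, green, red); there is no depth.
- r.camera_info(name): a dict with "mtx" (3x3 intrinsics, pixels), "D" ([k1, k2, p1, p2, k3] as OpenCV has them; the pictures are not rectified), "rvec" (rotation vector, rad) and "tvec" (3), from world to camera coordinates, as OpenCV has them. Camera axes: x right, y down, z forward; pixel columns grow to the right and rows downward; lengths in m; the calibration is good to about 2 mm. A picture is of the moment at which its call begins: read the wrist's pose just before it. camera_info takes no time and is no camera call; for the wrist camera it gives the pose at the moment of the call.
- r.hand_in(): hands the job in; it is judged then, once.
The state is a dict: "clock": time; "joints": joint angles; "qvel": joint speeds; "tau": joint torques, N m; "tcp_pos": TCP position; "orientation": TCP orientation; "contact_force": force on the tool from outside, world axes, zero at the start; "moment": the same for the moment, N m; "grip_width": finger opening in m; "gripper_force": force on a finger pad.
Only numpy, scipy, OpenCV 4.12 (cv2) and the standard library are available. Lean on these libraries where they do the work, as an engineer would, in place of code of your own. Each camera call takes 0.05 s, during which the arm holds its last target. There are 200 camera calls.

## Working session

There is one attempt and no reset: what is moved stays moved. The work goes in short steps, Python scripts to look and compute and a tool call to move; the robot and the scene stay as the last step left them, time stands still between calls to the robot, and variables do not carry over. Pictures are saved under pics/ and viewed, at most 14 in all, crops included, and the job is handed in when it is done.

Besides the shell and the picture viewer there is one more tool, called after "Call:" as a command line: name --argument value ..., lists and objects as JSON in quotes. step_arm: Moves the arm, as the interface text tells. Its arguments: {"type":"object","properties":{"moves":{"type":"array","items":{"type":"object","properties":{"rx":{"type":"number"},"ry":{"type":"number"},"rz":{"type":"number"},"dx":{"type":"number"},"dy":{"type":"number"},"dz":{"type":"number"},"gripper":{"type":"number"}}}},"grip_force":{"type":"number"}},"required":["moves"]}

```bash
mkdir -p pics; python3 - <<'E'
from bench import r
import cv2
o=r.get_obs();print(o['clock'],o['tcp_pos'],o['orientation'],o['grip_width'],r.tcp_to_tips)
for n in ['scene','side']:
    f=r.grab_frame(n);cv2.imwrite(f'pics/{n}0.png',f)
    c=r.camera_info(n);R=cv2.Rodrigues(c['rvec'])[0];print(n,c['mtx'].tolist() if hasattr(c['mtx'],'tolist') else c['mtx'],c['D'],-R.T@c['tvec'])
E
```

```text
0.0 [ 0.18752913 -0.64785218  0.25232555] [-3.10869749e+00 -4.40971469e-01  6.48322984e-04] 0.08498123806143311 0.022
scene [[452.13127395045836, 0.0, 325.46393743009315], [0.0, 452.13127395045836, 202.0867346139917], [0.0, 0.0, 1.0]] [-0.02817845  0.          0.          0.          0.        ] [0.16672643 0.88105864 1.17755272]
side [[466.89222641577226, 0.0, 307.2085756910391], [0.0, 466.89222641577226, 198.7368151545861], [0.0, 0.0, 1.0]] [0.0127106 0.        0.        0.        0.       ] [0.58435278 0.98574275 0.62326009]
```

View pics/scene0.png

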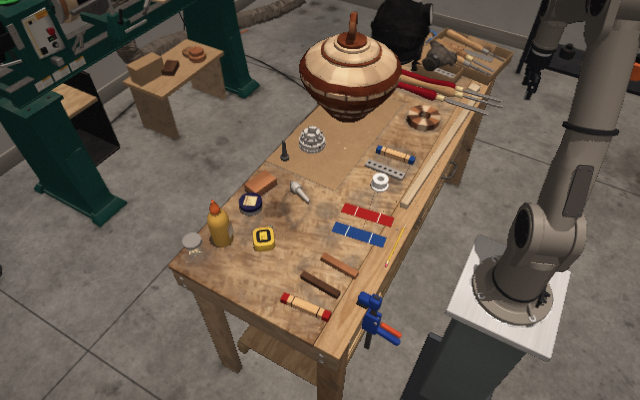

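View pics/side0.png

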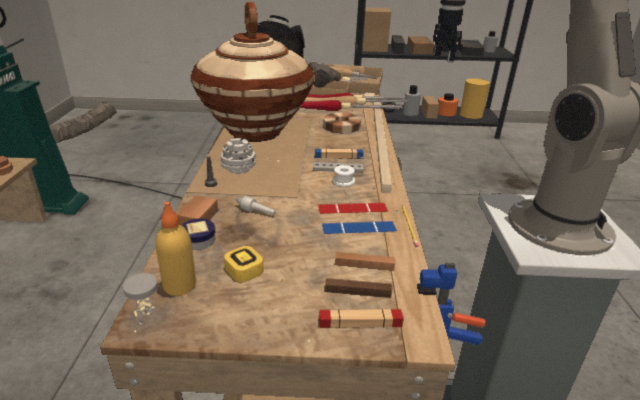

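The views show the red and blue marks mid-bench (scene about (367,215) and (358,234)). The red sticker is at (306,306), dark strip (320,284), tan strip (339,265), blue sticker (395,155) and steel bar (385,169), with the adapter beside the bar at (380,182).

```bash
cat > h.py <<'E'
import numpy as np, cv2
from bench import r
def ray(c,uv):
    p=cv2.undistortPoints(np.array(uv,float).reshape(-1,1,2),np.array(c['mtx']),np.array(c['D'])).reshape(-1,2)
    R=cv2.Rodrigues(np.array(c['rvec'],float))[0]
    d=np.c_[p,np.ones(len(p))]@R
    return -R.T@np.array(c['tvec'],float).ravel(),d
def plane(c,uv,z):
    o,d=ray(c,uv); return (o+d*((z-o[2])/d[:,2])[:,None])[:,:2]
def proj(c,X):
    return cv2.projectPoints(np.array(X,float).reshape(-1,3),np.array(c['rvec'],float),np.array(c['tvec'],float),np.array(c['mtx']),np.array(c['D']))[0].reshape(-1,2)
def rect(c,poly,z):
    "min area rect of pixels at plane z: centre, long, short, angle(deg) of long axis in world"
    (p,s,a)=cv2.minAreaRect((plane(c,poly,z)*1000).astype(np.float32))
    if s[0]<s[1]: s=(s[1],s[0]);a+=90
    return np.round(p,1),np.round(s,1),round((a+90)%180-90,1)
E
python3 - <<'E'
from h import *
S=dict(scene=dict(red_st=(306,306),dark=(320,283),tan=(339,264),redm=(367,215),bluem=(358,234),bar=(385,169),blue_st=(395,154),adapt=(380,178),tape=(263,238),cen=(300,191)),
 side=dict(red_st=(361,318),dark=(358,287),tan=(364,261),redm=(353,208),bluem=(360,228),bar=(338,167),blue_st=(339,153),adapt=(344,172),tape=(244,262),cen=(256,207)))
for n in S:
    c=r.camera_info(n)
    for k,v in S[n].items(): print(n,k,plane(c,[v],0.0 if k[-1]=='m' else .015).round(3))
    f=cv2.imread(f'pics/{n}0.png');h=cv2.cvtColor(f,cv2.COLOR_BGR2HSV)
    for nm,m in dict(red=((h[...,0]<6)|(h[...,0]>174))&(h[...,1]>180)&(h[...,2]>90),blue=(h[...,0]>100)&(h[...,0]<125)&(h[...,1]>150)&(h[...,2]>70)).items():
        m=cv2.morphologyEx((m*255).astype(np.uint8),cv2.MORPH_CLOSE,np.ones((3,3)))
        for q in cv2.findContours(m,0,2)[0]:
            if cv2.contourArea(q)>300:
                print(n,nm,cv2.boundingRect(q),rect(c,q,0.001))
print({k:(np.array(v).round(3).tolist()) for k,v in r.camera_info('wrist').items()}, r.get_obs()['tcp_pos'])
E
```

```text
scene red_st [[0.501 0.354]]
scene dark [[0.503 0.268]]
scene tan [[0.486 0.182]]
scene redm [[ 0.5   -0.048]]
scene bluem [[0.49  0.039]]
scene bar [[ 0.533 -0.267]]
scene blue_st [[ 0.533 -0.36 ]]
scene adapt [[ 0.529 -0.216]]
scene tape [[0.742 0.215]]
scene cen [[ 0.745 -0.018]]
scene red (341, 203, 53, 24) (array([500.3, -50. ]), array([173.8,  42. ]), 7.7)
scene blue (358, 292, 42, 53) (array([314.8, 282.5]), array([179.9,  75.9]), -43.5)
scene blue (332, 222, 54, 25) (array([489.4,  39.1]), array([172.6,  39. ]), 7.7)
side red_st [[0.503 0.36 ]]
side dark [[0.504 0.276]]
side tan [[0.487 0.192]]
side redm [[ 0.5   -0.048]]
side bluem [[0.487 0.044]]
side bar [[ 0.536 -0.254]]
side blue_st [[ 0.532 -0.353]]
side adapt [[ 0.519 -0.222]]
side tape [[0.739 0.212]]
side cen [[ 0.745 -0.01 ]]
side blue (440, 301, 42, 43) (array([332. , 347.7]), array([107.6,  52.8]), -69.2)
side blue (421, 265, 35, 24) (array([333.8, 214. ]), array([79.7, 70.1]), 80.5)
{'mtx': [[287.974, 0.0, 323.012], [0.0, 287.974, 200.161], [0.0, 0.0, 1.0]], 'D': [0.012, 0.0, 0.0, 0.0, 0.0], 'rvec': [-2.337, 1.755, 0.235], 'tvec': [-0.674, -0.035, 0.378]} [ 0.18754784 -0.64791599  0.25240399]
```

Call:
step_arm --moves '[{"dx": 33, "dy": -27}, {"dx": 33, "dy": -27}, {"dx": 33, "dy": -27}, {"dx": 33, "dy": -27}, {"dx": 33, "dy": -27}, {"dx": 33, "dy": -27}, {"dx": 33, "dy": -27}, {"dx": 33, "dy": -27}, {"dx": 33, "dy": -27}, {"dx": 33, "dy": -27}, {"dx": 0}]'

```text
invalid input at $.moves[0]: expected keys rx, ry, rz, dx, dy, dz, gripper
```

```bash
python3 - <<'E'
from h import *
o=r.get_obs();print(o['clock'],o['tcp_pos'],o['orientation'])
c=r.camera_info('wrist');f=r.grab_frame('wrist');cv2.imwrite('pics/w1.png',f)
import pickle;pickle.dump(c,open('w1.pkl','wb'))
R=cv2.Rodrigues(c['rvec'])[0];print(-R.T@c['tvec'],R)
E
```

```text
0.1 [ 0.18754784 -0.64791599  0.25240399] [-3.10889023e+00 -4.40977051e-01  5.48908121e-04]
[ 0.2506286  -0.63036404  0.37230257] [[ 0.27887655 -0.96032461 -0.00212566]
 [-0.92695524 -0.26976328  0.26073313]
 [-0.25096186 -0.07074197 -0.96540858]]
```

View pics/w1.png

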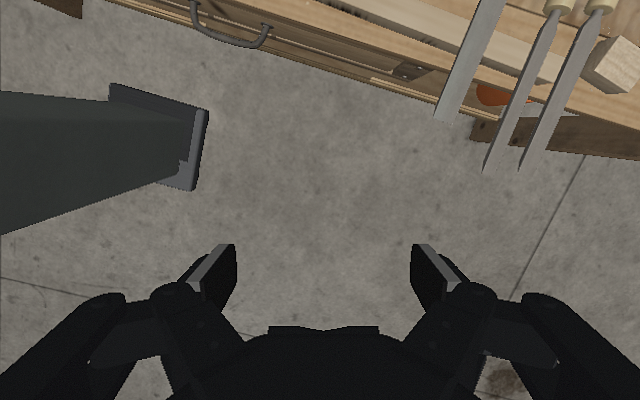

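The move was refused because every key is needed. This picture shows only the floor, the bench edge and the open fingers (pads near (215,270) and (430,270)).

Call:
step_arm --moves '[{"rx": 0, "ry": 0, "rz": 0, "dx": 33, "dy": -27, "dz": 0, "gripper": 1}, {"rx": 0, "ry": 0, "rz": 0, "dx": 33, "dy": -27, "dz": 0, "gripper": 1}, {"rx": 0, "ry": 0, "rz": 0, "dx": 33, "dy": -27, "dz": 0, "gripper": 1}, {"rx": 0, "ry": 0, "rz": 0, "dx": 33, "dy": -27, "dz": 0, "gripper": 1}, {"rx": 0, "ry": 0, "rz": 0, "dx": 33, "dy": -27, "dz": 0, "gripper": 1}, {"rx": 0, "ry": 0, "rz": 0, "dx": 33, "dy": -27, "dz": 0, "gripper": 1}, {"rx": 0, "ry": 0, "rz": 0, "dx": 33, "dy": -27, "dz": 0, "gripper": 1}, {"rx": 0, "ry": 0, "rz": 0, "dx": 33, "dy": -27, "dz": 0, "gripper": 1}, {"rx": 0, "ry": 0, "rz": 0, "dx": 33, "dy": -27, "dz": 0, "gripper": 1}, {"rx": 0, "ry": 0, "rz": 0, "dx": 33, "dy": -27, "dz": 0, "gripper": 1}, {"rx": 0, "ry": 0, "rz": 0, "dx": 0, "dy": 0, "dz": 0, "gripper": 1}, {"rx": 0, "ry": 0, "rz": 0, "dx": 0, "dy": 0, "dz": 0, "gripper": 1}]'

```text
clock: 1.65
tcp_pos: [0.4292, -0.2977, 0.2532]
orientation: [3.11, 0.441, -0.001]
contact_force: [0.5, -1.0, 0.3]
grip_width: 0.0852
gripper_force: 0.0
```

```bash
python3 - <<'E'
from h import *
o=r.get_obs();print(o['clock'],o['tcp_pos'],o['orientation'])
c=r.camera_info('wrist');f=r.grab_frame('wrist');cv2.imwrite('pics/w2.png',f)
import pickle;pickle.dump(c,open('w2.pkl','wb'))
E
```

```text
1.65 [ 0.42919887 -0.29765203  0.25315208] [ 3.11035886e+00  4.40960825e-01 -9.03362681e-04]
```

View pics/w2.png

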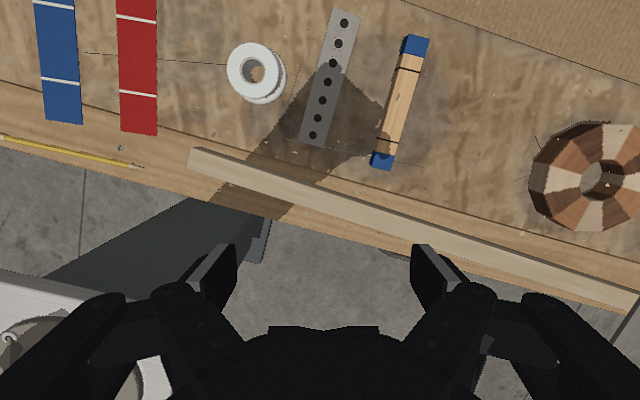

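The picture shows the blue sticker with ends at (415,45) and (382,160), the bar from (348,12) to (312,142), and the adapter at (255,72), about 30 mm clear of the bar. The marks are at upper left.

Call:
step_arm --moves '[{"rx": 0, "ry": 0, "rz": 0, "dx": 18, "dy": -47, "dz": 0, "gripper": 1}, {"rx": 0, "ry": 0, "rz": 0, "dx": 18, "dy": -47, "dz": 0, "gripper": 1}, {"rx": 0, "ry": 0, "rz": 0, "dx": 18, "dy": -47, "dz": 0, "gripper": 1}, {"rx": 0, "ry": 0, "rz": 0, "dx": 18, "dy": -47, "dz": 0, "gripper": 1}, {"rx": 0, "ry": 0, "rz": 0, "dx": 18, "dy": -47, "dz": 0, "gripper": 1}, {"rx": 0, "ry": 0, "rz": 0, "dx": 18, "dy": -47, "dz": 0, "gripper": 1}, {"rx": 0, "ry": 0, "rz": 0, "dx": 0, "dy": 0, "dz": 0, "gripper": 1}, {"rx": 0, "ry": 0, "rz": 0, "dx": 0, "dy": 0, "dz": 0, "gripper": 1}]'

```text
clock: 2.7
tcp_pos: [0.4549, 0.0021, 0.2531]
orientation: [3.11, 0.438, -0.001]
contact_force: [-0.4, -0.6, 0.2]
grip_width: 0.0857
gripper_force: 0.0
```

```bash
cat >> h.py <<'E'
import pickle
def snap(name):
    c=r.camera_info('wrist');f=r.grab_frame('wrist');cv2.imwrite(f'pics/{name}.png',f);pickle.dump(c,open(name+'.pkl','wb'));return c,f
def masks(f):
    h=cv2.cvtColor(f,cv2.COLOR_BGR2HSV)
    return dict(red=((h[...,0]<6)|(h[...,0]>174))&(h[...,1]>180)&(h[...,2]>60),blue=(h[...,0]>100)&(h[...,0]<125)&(h[...,1]>150)&(h[...,2]>50))
def blobs(c,f,col,z,amin=150,k=3):
    m=cv2.morphologyEx((masks(f)[col]*255).astype(np.uint8),cv2.MORPH_CLOSE,np.ones((k,k)))
    for q in cv2.findContours(m,0,2)[0]:
        if cv2.contourArea(q)>amin: print(col,cv2.boundingRect(q),*rect(c,q,z))
E
python3 - <<'E'
from h import *
o=r.get_obs();print(o['clock'],o['tcp_pos'])
c,f=snap('w3')
for k in('red','blue'): print('m');blobs(c,f,k,.001,k=7)
c=pickle.load(open('w2.pkl','rb'));f=cv2.imread('pics/w2.png')
print('sticker w2');blobs(c,f,'blue',.022)
print('bar',plane(c,[(334,9),(361,14),(325,147),(299,138)],.0125).round(4), 'adapter',plane(c,[(228,70),(283,70),(255,43),(255,100)],.039).round(3))
E
```

```text
2.7 [0.45485696 0.00206654 0.25314203]
m
red (16, 97, 38, 21) [435.2 360.7] [43.4 20. ] -82.7
red (344, 75, 59, 142) [501.8 -49. ] [173.8  42.7] 7.7
m
blue (572, 230, 34, 21) [ 466.  -373.6] [45.1 20.1] 88.3
blue (67, 175, 97, 64) [335.1 257.9] [128.9  84.2] -77.6
blue (618, 134, 22, 17) [ 601.  -357.3] [28.3 18.6] -80.7
blue (278, 63, 51, 144) [490.  40.] [173.9  42.5] 7.6
sticker w2
blue (371, 152, 23, 18) [ 468.8 -361.2] [23.9 17.8] -87.6
blue (42, 80, 40, 45) [429.   12.9] [42.1 41.3] 7.3
blue (401, 34, 28, 24) [ 598.1 -354.1] [26.  19.1] -86.4
blue (34, 4, 46, 78) [489.8  21. ] [71.6 41.3] 7.3
bar [[ 0.61   -0.2581]
 [ 0.6136 -0.288 ]
 [ 0.4645 -0.2904]
 [ 0.466  -0.2567]] adapter [[ 0.515 -0.168]
 [ 0.532 -0.224]
 [ 0.549 -0.19 ]
 [ 0.494 -0.202]]
```

Call:
step_arm --moves '[{"rx": 0, "ry": 0, "rz": 0, "dx": 18, "dy": -47, "dz": 0, "gripper": 1}, {"rx": 0, "ry": 0, "rz": 0, "dx": 18, "dy": -47, "dz": 0, "gripper": 1}, {"rx": 0, "ry": 0, "rz": 0, "dx": 18, "dy": -47, "dz": 0, "gripper": 1}, {"rx": 0, "ry": 0, "rz": 0, "dx": 18, "dy": -47, "dz": 0, "gripper": 1}, {"rx": 0, "ry": 0, "rz": 0, "dx": 18, "dy": -47, "dz": 0, "gripper": 1}, {"rx": 0, "ry": 0, "rz": 0, "dx": 0, "dy": 0, "dz": 0, "gripper": 1}, {"rx": 0, "ry": 0, "rz": 0, "dx": 0, "dy": 0, "dz": 0, "gripper": 1}]'

```text
clock: 3.62
tcp_pos: [0.4767, 0.2523, 0.2528]
orientation: [3.11, 0.437, -0.001]
contact_force: [0.6, -1.2, -0.0]
grip_width: 0.0855
gripper_force: 0.0
```

```bash
python3 - <<'E'
from h import *
o=r.get_obs();print(o['clock'],o['tcp_pos'],o['orientation'])
c,f=snap('w4');blobs(c,f,'red',.022)
E
```

```text
3.625 [0.47672736 0.25227808 0.25280194] [ 3.10967358e+00  4.37026787e-01 -1.26488363e-03]
red (507, 244, 40, 33) [443.5 -38.4] [42.6 41.1] 7.5
red (518, 189, 50, 56) [503.9 -30. ] [70.8 40.7] 7.8
red (229, 176, 21, 17) [439.1 349.5] [24.3 17.9] -83.7
red (537, 151, 45, 38) [564.7 -21.9] [42.2 40.8] 6.5
red (242, 63, 23, 22) [568.7 360. ] [24.  18.6] -85.9
```

View pics/w4.png

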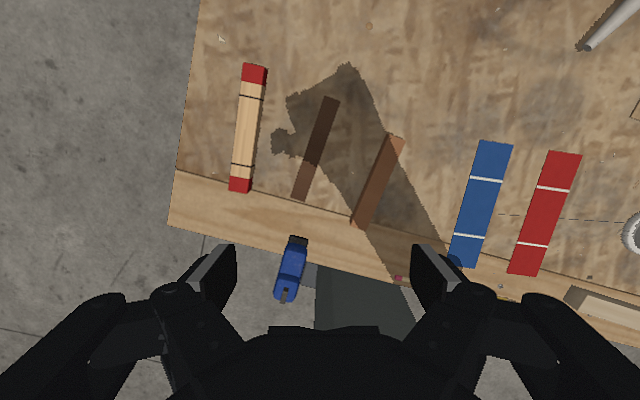

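Red sticker ends are at (254,73) and (239,184), which gives a middle of (504,355) mm and a 4.6° angle. The dark strip is at (316,148), the tan strip at (378,180), and the marks measure 173.8 x 42.6 mm and 89.8 mm apart, as they should be.

Call:
step_arm --moves '[{"rx": 0, "ry": 0, "rz": 5.7, "dx": 0, "dy": 0, "dz": 20, "gripper": 1}, {"rx": 0, "ry": 0, "rz": 5.7, "dx": 0, "dy": 0, "dz": 20, "gripper": 1}, {"rx": 0, "ry": 0, "rz": 0, "dx": 11.5, "dy": -33.5, "dz": 38, "gripper": 1}, {"rx": 0, "ry": 0, "rz": 0, "dx": 12, "dy": -33.5, "dz": 38, "gripper": 1}, {"rx": 0, "ry": 0, "rz": 0, "dx": 12, "dy": -33, "dz": 37, "gripper": 1}, {"rx": 0, "ry": 0, "rz": 0, "dx": 0, "dy": 0, "dz": 0, "gripper": 1}, {"rx": 0, "ry": 0, "rz": 0, "dx": 0, "dy": 0, "dz": 0, "gripper": 1}]'

```text
clock: 4.55
tcp_pos: [0.5041, 0.3549, 0.1007]
orientation: [3.138, 0.126, 0.001]
contact_force: [-0.3, 0.7, 0.2]
grip_width: 0.085
gripper_force: 0.0
```

```bash
cat >> h.py <<'E'
def st():
    o=r.get_obs();w=o['orientation'];R=cv2.Rodrigues(np.array(w))[0]
    psi=np.degrees(np.arctan2(R[1,0],R[0,0]))
    print('t',round(o['clock'],2),'tcp',(o['tcp_pos']*1000).round(1),'psi',psi.round(2),'tilt',(R[:2,2]*57.3).round(2),'w',round(o['grip_width']*1000,1),'gf',round(o['gripper_force'],1),'F',np.round(o['contact_force'],1))
    return o['tcp_pos']*1000,psi
def go(X,Y,Z,p=None):
    t,psi=st();p=psi if p is None else p;a=np.radians(p);d=np.array([X,Y])-t[:2]
    print('rz',round(psi-p,2),'then dx %.1f dy %.1f dz %.1f'%(d@[np.cos(a),np.sin(a)],d@[np.sin(a),-np.cos(a)],t[2]-Z))
E
python3 - <<'E'
from h import *
st();c,f=snap('w5');blobs(c,f,'red',.022)
E
```

```text
t 4.55 tcp [504.1 354.9 100.7] psi 4.61 tilt [ 0.02 -0.08] w 85.0 gf 0.0 F [-0.3  0.7  0.2]
red (306, 284, 30, 21) [440. 351.] [22.9 17.7] -85.4
red (303, 108, 36, 30) [569.1 361.1] [23.3 18.6] -85.3
```

Call:
step_arm --moves '[{"rx": 0, "ry": 0, "rz": 0, "dx": 0, "dy": -1, "dz": 37, "gripper": 1}, {"rx": 0, "ry": 0, "rz": 0, "dx": 0.5, "dy": 0, "dz": 30, "gripper": 1}, {"rx": 0, "ry": 0, "rz": 0, "dx": 0, "dy": 0, "dz": 7.5, "gripper": 0}, {"rx": 0, "ry": 0, "rz": 0, "dx": 0, "dy": 0, "dz": 0, "gripper": -1}, {"rx": 0, "ry": 0, "rz": 0, "dx": 0, "dy": 0, "dz": 0, "gripper": -1}, {"rx": 0, "ry": 0, "rz": 0, "dx": 0, "dy": 0, "dz": 0, "gripper": -1}, {"rx": 0, "ry": 0, "rz": 0, "dx": 0, "dy": 0, "dz": 0, "gripper": -1}]' --grip_force 40

```text
clock: 5.48
tcp_pos: [0.5046, 0.3587, 0.0276]
orientation: [-3.138, -0.13, -0.004]
contact_force: [-0.9, -1.3, 6.3]
grip_width: 0.0233
gripper_force: 41.3
```

```bash
python3 - <<'E'
from h import *
go(501.8,-49,80,7.65)
E
```

```text
t 5.47 tcp [504.6 358.7  27.6] psi 4.73 tilt [0.14 0.08] w 23.3 gf 41.3 F [-0.9 -1.3  6.3]
rz -2.92 then dx -57.1 dy 403.7 dz -52.4
```

Call:
step_arm --moves '[{"rx": 0, "ry": 0, "rz": 0, "dx": 0, "dy": 0, "dz": -25, "gripper": -1}, {"rx": 0, "ry": 0, "rz": -3, "dx": 0, "dy": 0, "dz": -30, "gripper": -1}, {"rx": 0, "ry": 0, "rz": 0, "dx": -6, "dy": 40, "dz": 0, "gripper": -1}, {"rx": 0, "ry": 0, "rz": 0, "dx": -6, "dy": 45, "dz": 0, "gripper": -1}, {"rx": 0, "ry": 0, "rz": 0, "dx": -7, "dy": 45, "dz": 0, "gripper": -1}, {"rx": 0, "ry": 0, "rz": 0, "dx": -6, "dy": 45, "dz": 0, "gripper": -1}, {"rx": 0, "ry": 0, "rz": 0, "dx": -6, "dy": 45, "dz": 0, "gripper": -1}, {"rx": 0, "ry": 0, "rz": 0, "dx": -7, "dy": 45, "dz": 0, "gripper": -1}, {"rx": 0, "ry": 0, "rz": 0, "dx": -6, "dy": 45, "dz": 0, "gripper": -1}, {"rx": 0, "ry": 0, "rz": 0, "dx": -6, "dy": 45, "dz": 0, "gripper": -1}, {"rx": 0, "ry": 0, "rz": 0, "dx": -7, "dy": 46, "dz": 0, "gripper": -1}, {"rx": 0, "ry": 0, "rz": 0, "dx": 0, "dy": 0, "dz": 0, "gripper": -1}, {"rx": 0, "ry": 0, "rz": 0, "dx": 0, "dy": 0, "dz": 0, "gripper": -1}]'

```text
clock: 7.1
tcp_pos: [0.5014, -0.0465, 0.0813]
orientation: [-3.134, -0.212, -0.002]
contact_force: [0.2, 0.2, 0.8]
grip_width: 0.0229
gripper_force: 40.4
```

```bash
python3 - <<'E'
from h import *
t,_=st();c,f=snap('w6');z=(t[2]-27.6+22)/1000
print('held z',z);blobs(c,f,'red',z);print('marks');blobs(c,f,'red',.001);blobs(c,f,'blue',.001,k=7)
E
```

```text
t 7.1 tcp [501.4 -46.5  81.3] psi 7.74 tilt [0.06 0.02] w 22.9 gf 40.4 F [0.2 0.2 0.8]
held z 0.0756788026923732
red (349, 164, 9, 69) [535.2 -56. ] [31.7  2.9] 7.6
red (294, 88, 67, 70) [566.2 -39.8] [28. 27.] 7.6
marks
red (349, 164, 9, 69) [516.7 -66.6] [50.5  4.6] 7.6
red (294, 88, 67, 70) [566.1 -40.7] [44.6 43. ] 7.6
blue (156, 87, 83, 201) [504.   41.3] [146.4  43.5] 7.6
```

View pics/w6.png

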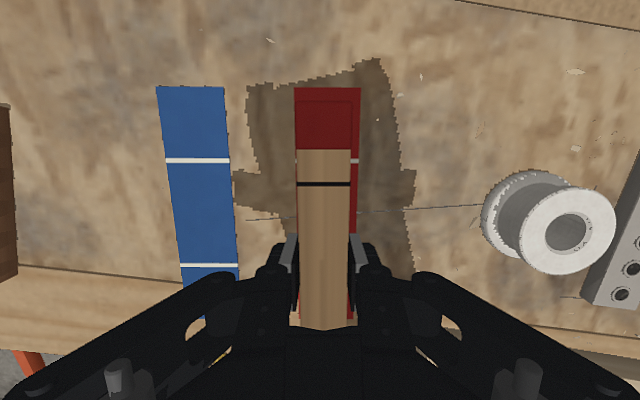

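The held sticker's far pencil line is at (323,184) and the far red dip starts at row 150. The mark's far end is at row 88 (295 to 360), and the sticker is square between the pads.

```bash
python3 - <<'E'
from h import *
c=pickle.load(open('w6.pkl','rb'));a=np.radians(7.65);u=np.array([np.cos(a),np.sin(a)])
for z in(.0757,.0735):
  p=plane(c,[(323.5,184),(323.5,150),(297,184),(350.5,184)],z)*1000
  print(z,p.round(1),'mid',p[0]-40*u, np.linalg.norm(p[2]-p[3]))
m=plane(c,[(295.5,88),(360,88)],.001)*1000;print('mark far end',m.round(1),'centre',m.mean(0)-88*u)
E
```

```text
0.0757 [[540.3 -41.9]
 [555.1 -39.9]
 [538.7 -30.3]
 [541.9 -53.8]] mid [500.62684837 -47.25977843] 23.791103121101575
0.0735 [[539.8 -42. ]
 [554.9 -39.9]
 [538.2 -30.1]
 [541.5 -54.1]] mid [500.17038933 -47.32468786] 24.207982667501703
mark far end [[585.4 -17.4]
 [591.1 -59. ]] centre [501.03518911 -49.9312988 ]
```

Call:
step_arm --moves '[{"rx": 0, "ry": 0, "rz": 0, "dx": 0.5, "dy": 2.4, "dz": 25, "gripper": -1}, {"rx": 0, "ry": 0, "rz": 0, "dx": 0, "dy": 0, "dz": 20, "gripper": -1}, {"rx": 0, "ry": 0, "rz": 0, "dx": 0, "dy": 0, "dz": 5, "gripper": -1}, {"rx": 0, "ry": 0, "rz": 0, "dx": 0, "dy": 0, "dz": 2, "gripper": -1}, {"rx": 0, "ry": 0, "rz": 0, "dx": 0, "dy": 0, "dz": 0.5, "gripper": -1}, {"rx": 0, "ry": 0, "rz": 0, "dx": 0, "dy": 0, "dz": 0, "gripper": -1}]'

```text
clock: 7.9
tcp_pos: [0.5024, -0.0493, 0.0289]
orientation: [3.134, 0.212, 0.002]
contact_force: [-0.2, -0.1, -0.2]
grip_width: 0.0232
gripper_force: 40.4
```

```bash
python3 -c "
from h import *
st()"
```

```text
t 7.9 tcp [502.4 -49.3  28.9] psi 7.75 tilt [ 0.06 -0.01] w 23.2 gf 40.4 F [-0.2 -0.1 -0.2]
```

Call:
step_arm --moves '[{"rx": 0, "ry": 0, "rz": 0, "dx": 0, "dy": 0, "dz": 0.8, "gripper": -1}, {"rx": 0, "ry": 0, "rz": 0, "dx": 0, "dy": 0, "dz": 0, "gripper": 0}, {"rx": 0, "ry": 0, "rz": 0, "dx": 0, "dy": 0, "dz": 0, "gripper": 0.2}, {"rx": 0, "ry": 0, "rz": 0, "dx": 0, "dy": 0, "dz": -10, "gripper": 0.2}, {"rx": 0, "ry": 0, "rz": 0, "dx": 0, "dy": 0, "dz": -40, "gripper": 0.6}, {"rx": 0, "ry": 0, "rz": 4.7, "dx": 0, "dy": 0, "dz": -50, "gripper": 1}, {"rx": 0, "ry": 0, "rz": 0, "dx": 2, "dy": 44, "dz": 0, "gripper": 1}, {"rx": 0, "ry": 0, "rz": 0, "dx": 2, "dy": 44, "dz": 0, "gripper": 1}, {"rx": 0, "ry": 0, "rz": 0, "dx": 2, "dy": 44, "dz": 0, "gripper": 1}, {"rx": 0, "ry": 0, "rz": 0, "dx": 2, "dy": 44, "dz": 0, "gripper": 1}, {"rx": 0, "ry": 0, "rz": 0, "dx": 2, "dy": 44, "dz": 0, "gripper": 1}, {"rx": 0, "ry": 0, "rz": 0, "dx": 2, "dy": 44, "dz": 0, "gripper": 1}, {"rx": 0, "ry": 0, "rz": 0, "dx": 2, "dy": 44, "dz": 20, "gripper": 1}, {"rx": 0, "ry": 0, "rz": 0, "dx": 0, "dy": 0, "dz": 0, "gripper": 1}, {"rx": 0, "ry": 0, "rz": 0, "dx": 0, "dy": 0, "dz": 0, "gripper": 1}]'

```text
clock: 9.78
tcp_pos: [0.5323, -0.3553, 0.1078]
orientation: [-3.139, -0.084, -0.0]
contact_force: [0.2, -0.2, 0.1]
grip_width: 0.0854
gripper_force: 0.0
```

```bash
python3 - <<'E'
from h import *
st();c,f=snap('w7');blobs(c,f,'blue',.022)
E
```

```text
t 9.78 tcp [ 532.3 -355.3  107.8] psi 3.06 tilt [0.01 0.06] w 85.4 gf 0.0 F [ 0.2 -0.2  0.1]
blue (313, 278, 29, 21) [ 469.4 -362.4] [22.7 18.1] -86.8
blue (312, 107, 34, 29) [ 598.8 -356. ] [23.  18.6] -86.9
```

Call:
step_arm --moves '[{"rx": 0, "ry": 0, "rz": 0, "dx": 1.6, "dy": 4, "dz": 35, "gripper": 1}, {"rx": 0, "ry": 0, "rz": 0.2, "dx": 0, "dy": 0, "dz": 35, "gripper": 1}, {"rx": 0, "ry": 0, "rz": 0, "dx": 0, "dy": 0, "dz": 9.5, "gripper": 0}, {"rx": 0, "ry": 0, "rz": 0, "dx": 0, "dy": 0, "dz": 0, "gripper": -1}, {"rx": 0, "ry": 0, "rz": 0, "dx": 0, "dy": 0, "dz": 0, "gripper": -1}, {"rx": 0, "ry": 0, "rz": 0, "dx": 0, "dy": 0, "dz": 0, "gripper": -1}, {"rx": 0, "ry": 0, "rz": 0, "dx": 0, "dy": 0, "dz": 0, "gripper": -1}]'

```text
clock: 10.7
tcp_pos: [0.5354, -0.3605, 0.0298]
orientation: [3.139, 0.078, 0.004]
contact_force: [0.2, 0.3, 6.7]
grip_width: 0.0227
gripper_force: 40.9
```

```bash
python3 - <<'E'
from h import *
go(489.4,39.6,120,7.65)
E
```

```text
t 10.7 tcp [ 535.4 -360.5   29.8] psi 2.84 tilt [ 0.15 -0.08] w 22.7 gf 40.9 F [0.2 0.3 6.7]
rz -4.81 then dx 7.7 dy -402.7 dz -90.2
```

Call:
step_arm --moves '[{"rx": 0, "ry": 0, "rz": 0, "dx": 0, "dy": 0, "dz": -25, "gripper": -1}, {"rx": 0, "ry": 0, "rz": -4.8, "dx": 0, "dy": 0, "dz": -45, "gripper": -1}, {"rx": 0, "ry": 0, "rz": 0, "dx": 0, "dy": -40, "dz": -20, "gripper": -1}, {"rx": 0, "ry": 0, "rz": 0, "dx": 1, "dy": -45, "dz": 0, "gripper": -1}, {"rx": 0, "ry": 0, "rz": 0, "dx": 1, "dy": -45, "dz": 0, "gripper": -1}, {"rx": 0, "ry": 0, "rz": 0, "dx": 1, "dy": -45, "dz": 0, "gripper": -1}, {"rx": 0, "ry": 0, "rz": 0, "dx": 1, "dy": -45, "dz": 0, "gripper": -1}, {"rx": 0, "ry": 0, "rz": 0, "dx": 1, "dy": -45, "dz": 0, "gripper": -1}, {"rx": 0, "ry": 0, "rz": 0, "dx": 1, "dy": -45, "dz": 0, "gripper": -1}, {"rx": 0, "ry": 0, "rz": 0, "dx": 1, "dy": -45, "dz": 0, "gripper": -1}, {"rx": 0, "ry": 0, "rz": 0, "dx": 1, "dy": -48, "dz": 30, "gripper": -1}, {"rx": 0, "ry": 0, "rz": 0, "dx": 0, "dy": 0, "dz": 8, "gripper": -1}, {"rx": 0, "ry": 0, "rz": 0, "dx": 0, "dy": 0, "dz": 0, "gripper": -1}, {"rx": 0, "ry": 0, "rz": 0, "dx": 0, "dy": 0, "dz": 0, "gripper": -1}]'

```text
clock: 12.45
tcp_pos: [0.489, 0.039, 0.0805]
orientation: [3.134, 0.206, 0.001]
contact_force: [1.0, -0.2, -0.4]
grip_width: 0.0229
gripper_force: 40.0
```

```bash
python3 - <<'E'
from h import *
st();c,f=snap('w8');blobs(c,f,'red',.023)
E
```

```text
t 12.45 tcp [489.   39.   80.5] psi 7.51 tilt [ 0.05 -0.04] w 22.9 gf 40.0 F [ 1.  -0.2 -0.4]
red (411, 162, 24, 100) [505.9 -23.7] [66.9  9.3] 7.7
red (420, 85, 74, 71) [565.2 -31.5] [40.8 40. ] -82.1
```

View pics/w8.png

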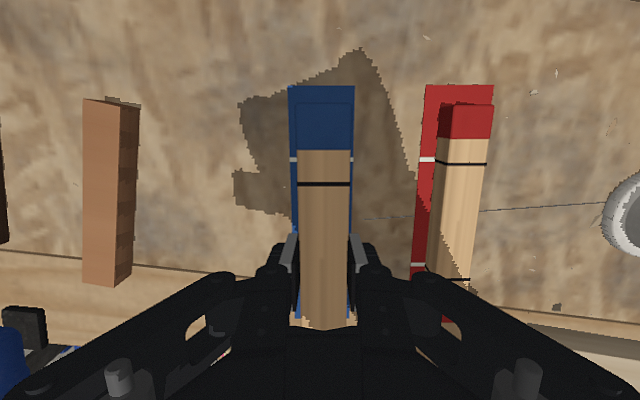

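The red sticker sits on its mark, with its far end at (440-492, 104) against the mark's far edge at (426-494, 86). The held blue sticker's far pencil line is at (323,184) and the blue mark's far edge at (289-354, 86).

```bash
python3 - <<'E'
from h import *
c=pickle.load(open('w8.pkl','rb'));a=np.radians(7.6);u=np.array([np.cos(a),np.sin(a)])
P=lambda q,z:plane(c,q,z)*1000
p=P([(298,184),(350.5,184)],.0735);print('held w',np.linalg.norm(p[0]-p[1]),'mid',p.mean(0)-40*u)
m=P([(289,86.5),(354.5,86)],.001);print('bluemark w',np.linalg.norm(m[0]-m[1]),m.mean(0)-88*u)
m=P([(426,86),(494,85)],.001);print('redmark w',np.linalg.norm(m[0]-m[1]),m.mean(0)-88*u)
p=P([(437,162.5),(487,164)],.023);print('red st w',np.linalg.norm(p[0]-p[1]),p.mean(0)-40*u)
p=P([(440,105),(492.5,105)],.023);print('red st end w',np.linalg.norm(p[0]-p[1]),p.mean(0)-75*u)
E
```

```text
held w 23.611910580335262 mid [487.95358428  37.69424083]
bluemark w 42.385890022899076 [489.06361144  39.1615352 ]
redmark w 43.59142022874329 [501.04900979 -49.19821853]
red st w 30.730567823317948 [501.48763625 -46.2180621 ]
red st end w 30.4896799229749 [500.27050123 -44.50241503]
```

Call:
step_arm --moves '[{"rx": 0, "ry": 0, "rz": -0.1, "dx": 1.6, "dy": -1.5, "dz": 25, "gripper": -1}, {"rx": 0, "ry": 0, "rz": 0, "dx": 0, "dy": 0, "dz": 18, "gripper": -1}, {"rx": 0, "ry": 0, "rz": 0, "dx": 0, "dy": 0, "dz": 5, "gripper": -1}, {"rx": 0, "ry": 0, "rz": 0, "dx": 0, "dy": 0, "dz": 2, "gripper": -1}, {"rx": 0, "ry": 0, "rz": 0, "dx": 0, "dy": 0, "dz": 0.5, "gripper": -1}, {"rx": 0, "ry": 0, "rz": 0, "dx": 0, "dy": 0, "dz": 0, "gripper": -1}, {"rx": 0, "ry": 0, "rz": 0, "dx": 0, "dy": 0, "dz": 0, "gripper": 0}, {"rx": 0, "ry": 0, "rz": 0, "dx": 0, "dy": 0, "dz": 0, "gripper": 0.2}, {"rx": 0, "ry": 0, "rz": 0, "dx": 0, "dy": 0, "dz": -10, "gripper": 0.2}, {"rx": 0, "ry": 0, "rz": 0, "dx": 0, "dy": 0, "dz": -50, "gripper": 0.6}, {"rx": 0, "ry": 0, "rz": 0, "dx": 0, "dy": 0, "dz": -50, "gripper": 1}, {"rx": 0, "ry": 0, "rz": 0, "dx": 0, "dy": 0, "dz": 0, "gripper": 1}]'

```text
clock: 14.0
tcp_pos: [0.4924, 0.0427, 0.1437]
orientation: [-3.134, -0.212, -0.012]
contact_force: [-0.6, 0.1, -0.9]
grip_width: 0.0849
gripper_force: 0.0
```

```bash
python3 - <<'E'
from h import *
st();c,f=snap('w9');blobs(c,f,'red',.023);blobs(c,f,'blue',.023)
c=pickle.load(open('w4.pkl','rb'))
print('dark',plane(c,[(323,97),(340,101),(307,201),(291,197)],.02).round(4)*1000);print('tan',plane(c,[(388,133),(405,137),(366,228),(351,221)],.02).round(4)*1000)
E
```

```text
t 14.0 tcp [492.4  42.7 143.7] psi 7.73 tilt [0.45 0.03] w 84.9 gf 0.0 F [-0.6  0.1 -0.9]
red (392, 241, 18, 42) [445.7 -36. ] [41.8 15.8] 11.2
red (395, 159, 17, 78) [504.5 -25.6] [68.6  9.4] 7.7
red (401, 101, 54, 53) [565.6 -32.6] [40.8 39.8] 7.6
blue (28, 284, 65, 66) [350.3 284.8] [99.4 28.2] -43.3
blue (303, 241, 44, 41) [436.8  33. ] [40. 39.] 7.8
blue (338, 159, 11, 77) [498.   25.5] [67.8  8.5] 8.5
blue (302, 159, 8, 77) [493.6  57.5] [67.7  5.6] 7.6
blue (301, 101, 50, 53) [554.5  48.7] [40.8 39.1] 7.8
dark [[566.7 277.5]
 [567.9 257.3]
 [441.4 262.6]
 [440.9 283.4]]
tan [[549.2 191.8]
 [550.4 170.7]
 [427.4 179.1]
 [431.2 200.8]]
```

View pics/w9.png

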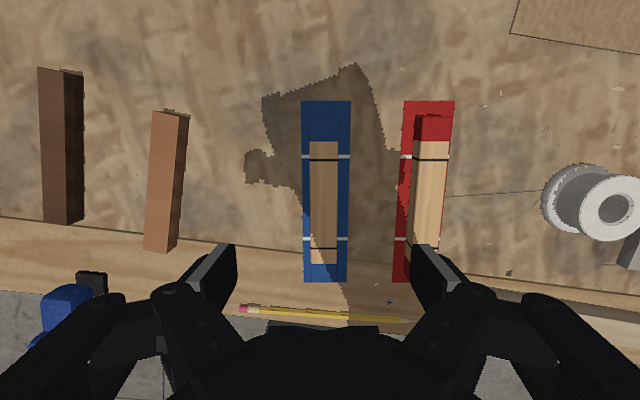

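Both stickers lie on their marks, with the blue one's pencil lines at rows 160 and 248 (x 309-338) against white lines at rows 157 and 239. I'll check both on planes at their true heights.

```bash
python3 - <<'E'
from h import *
st()
c=pickle.load(open('w9.pkl','rb'));f=cv2.imread('pics/w9.png')
P=lambda q,z:plane(c,q,z)*1000
for n,col,x in(('blue','blue',345),('red','red',402)):
    for row in (150,190,220): 
        print(n,row,[(i,tuple(f[row,i])) for i in ()])
l=P([(309.5,160),(338,160),(309.5,248.5),(337,248.5)],.023)
print('blue lines',l.round(1),'sep',np.linalg.norm(l[:2].mean(0)-l[2:].mean(0)),'w',np.linalg.norm(l[0]-l[1]),'mid',l.mean(0))
m=P([(302,101),(351,101),(347,282),(305,282)],.001);print('bluemark',m.round(1),m.mean(0))
l=P([(447.5,160.5),(438.5,248)],.023);a=np.radians(7.65);print('red right edge', l.round(1),'mid',l.mean(0)+12*np.array([-np.sin(a),np.cos(a)]))
m=P([(404,101),(455,101),(393,282)],.001);print('redmark',m.round(1),(m[1]+m[2])/2)
cv2.imwrite('pics/w9z.png',cv2.resize(f[90:290,280:480],None,fx=3,fy=3,interpolation=cv2.INTER_CUBIC))
E
```

```text
t 14.05 tcp [491.   42.2 141.7] psi 7.73 tilt [ 0.25 -0.  ] w 85.2 gf 0.0 F [ 0.7 -0.5  0. ]
blue 150 []
blue 190 []
blue 220 []
red 150 []
red 190 []
red 220 []
blue lines [[526.8  58.2]
 [530.   34.7]
 [447.5  48.4]
 [450.9  23.7]] sep 79.86581149204115 w 23.791687819635822 mid [488.82215161  41.23959182]
bluemark [[573.7  71.6]
 [579.4  29.6]
 [406.2   5.7]
 [400.4  48.1]] [489.92954196  38.74710868]
red right edge [[541.9 -55.8]
 [463.9 -67. ]] mid [501.28076593 -49.49321619]
redmark [[585.6 -15.8]
 [591.4 -59.3]
 [412.6 -40.7]] [501.98078429 -50.01980897]
```

View pics/w9z.png

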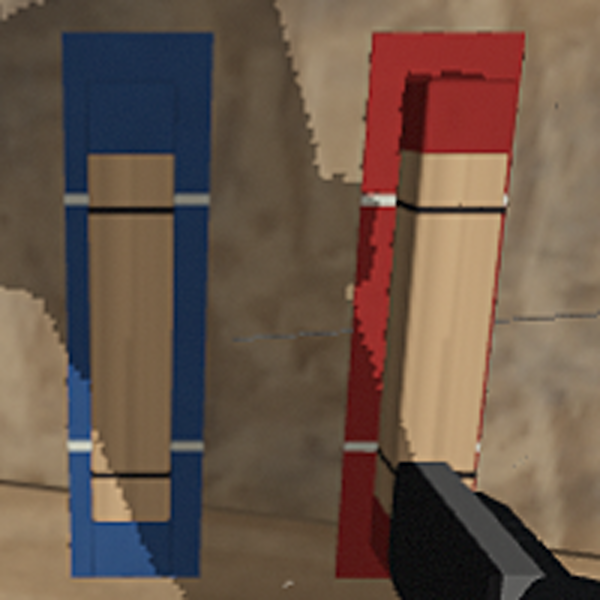

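Red is within 0.7 mm. Blue is about 2 mm too far left, so I'll nudge it by re-gripping it 2 mm to the right.

Call:
step_arm --moves '[{"rx": 0, "ry": 0, "rz": 0, "dx": 0, "dy": 0, "dz": 40, "gripper": 0.2}, {"rx": 0, "ry": 0, "rz": 0, "dx": 0, "dy": 0, "dz": 40, "gripper": 0.2}, {"rx": 0, "ry": 0, "rz": 0, "dx": 0, "dy": 0, "dz": 25, "gripper": 0.2}, {"rx": 0, "ry": 0, "rz": 0, "dx": 0, "dy": 0, "dz": 5, "gripper": -1}, {"rx": 0, "ry": 0, "rz": 0, "dx": 0, "dy": 0, "dz": 0, "gripper": -1}, {"rx": 0, "ry": 0, "rz": 0, "dx": 0, "dy": 0, "dz": 0, "gripper": -1}, {"rx": 0, "ry": 0, "rz": 0, "dx": 0, "dy": 0, "dz": 0, "gripper": -1}]'

```text
clock: 14.92
tcp_pos: [0.4904, 0.0421, 0.0303]
orientation: [3.134, 0.212, 0.002]
contact_force: [0.2, -0.1, 1.0]
grip_width: 0.0228
gripper_force: 43.2
```

Call:
step_arm --moves '[{"rx": 0, "ry": 0, "rz": 0, "dx": 0, "dy": 0, "dz": -3, "gripper": -1}, {"rx": 0, "ry": 0, "rz": 0, "dx": 0.7, "dy": 2.1, "dz": 0, "gripper": -1}, {"rx": 0, "ry": 0, "rz": 0, "dx": 0, "dy": 0, "dz": 0, "gripper": -1}, {"rx": 0, "ry": 0, "rz": 0, "dx": 0, "dy": 0, "dz": 3, "gripper": -1}, {"rx": 0, "ry": 0, "rz": 0, "dx": 0, "dy": 0, "dz": 0, "gripper": -1}, {"rx": 0, "ry": 0, "rz": 0, "dx": 0, "dy": 0, "dz": 0, "gripper": 0}, {"rx": 0, "ry": 0, "rz": 0, "dx": 0, "dy": 0, "dz": 0, "gripper": 0.2}, {"rx": 0, "ry": 0, "rz": 0, "dx": 0, "dy": 0, "dz": -15, "gripper": 0.2}, {"rx": 0, "ry": 0, "rz": 0, "dx": 0, "dy": 0, "dz": -50, "gripper": 0.6}, {"rx": 0, "ry": 0, "rz": 0, "dx": 0, "dy": 0, "dz": -48, "gripper": 1}, {"rx": 0, "ry": 0, "rz": 0, "dx": 0, "dy": 0, "dz": 0, "gripper": 1}, {"rx": 0, "ry": 0, "rz": 0, "dx": 0, "dy": 0, "dz": 0, "gripper": 1}]'

```text
clock: 16.42
tcp_pos: [0.4906, 0.0398, 0.1429]
orientation: [3.134, 0.212, 0.001]
contact_force: [-0.1, -0.1, 0.1]
grip_width: 0.0855
gripper_force: 0.0
```

```bash
python3 - <<'E'
from h import *
st();c,f=snap('w10')
for k in('blue','red'):blobs(c,f,k,.001)
m=masks(f)['blue'];h=cv2.cvtColor(f,cv2.COLOR_BGR2HSV)
# blue sticker wood edges between mark's margins, few rows
ys=[]
for row in (175,190,205,220):
    x=np.where(m[row,260:380])[0]+260;g=np.diff(x);i=g.argmax()
    L=plane(c,[(x[0]-.5,row),(x[-1]+.5,row)],.001)*1000;W=plane(c,[(x[i]+.5,row),(x[i+1]-.5,row)],.023)*1000
    a=np.radians(7.65);n=np.array([-np.sin(a),np.cos(a)]);print(row,'mark w',(L[0]-L[1])@n,'wood w',(W[0]-W[1])@n,'offset left',(W.mean(0)-L.mean(0))@n)
xs=323
print('dark-line rows',[ (rw,int(h[rw,318:328,2].mean())) for rw in list(range(150,170))+list(range(240,258))])
# strips: dark by corners
E
```

```text
t 16.43 tcp [490.6  39.8 142.9] psi 7.73 tilt [ 0.03 -0.02] w 85.5 gf 0.0 F [-0.1 -0.1  0.1]
blue (24, 281, 66, 72) [327.7 307.2] [114.6  35.1] -42.9
blue (301, 238, 44, 41) [426.   31.3] [43.6 42.6] 7.8
blue (337, 155, 10, 78) [493.   22.6] [74.3  7.4] 7.5
blue (299, 155, 10, 78) [488.2  57.1] [74.3  7.9] 7.5
blue (298, 97, 50, 54) [554.1  48.5] [44.9 42.7] 7.8
red (390, 238, 20, 41) [436.6 -45.6] [43.5 19. ] 7.8
red (393, 156, 17, 78) [499.5 -32.7] [74.3 10.2] 7.7
red (399, 97, 54, 54) [566.1 -40.4] [44.9 43.5] 7.6
175 mark w 42.31706097705844 wood w 25.280551208859528 offset left -0.028075735788924583
190 mark w 41.97600892278412 wood w 24.77961635875039 offset left -0.9195313936116463
205 mark w 42.568361198828924 wood w 24.26282410616358 offset left -0.49674326133993785
220 mark w 42.215483355976204 wood w 24.60846447222677 offset left -0.021630779469373085
dark-line rows [(150, 124), (151, 127), (152, 123), (153, 86), (154, 6), (155, 81), (156, 133), (157, 125), (158, 124), (159, 124), (160, 124), (161, 124), (162, 123), (163, 123), (164, 123), (165, 123), (166, 123), (167, 124), (168, 123), (169, 124), (240, 118), (241, 124), (242, 110), (243, 2), (244, 76), (245, 131), (246, 122), (247, 120), (248, 128), (249, 136), (250, 128), (251, 127), (252, 135), (253, 145), (254, 143), (255, 142), (256, 149), (257, 164)]
```

```bash
python3 - <<'E'
from h import *
c=pickle.load(open('w10.pkl','rb'));a=np.radians(7.65);u=np.array([np.cos(a),np.sin(a)])
P=lambda q,z:plane(c,q,z)*1000
print('st',P([(323,154),(323,243.3)],.023).mean(0),(P([(323,154),(323,243.3)],.023)@u),'mark',P([(323,97),(323,279)],.001)@u)
f=cv2.imread('pics/w10.png');h=cv2.cvtColor(f,cv2.COLOR_BGR2HSV);print(h[140,50],h[140,75],h[190,160],h[190,180],h[100,120])
cv2.imwrite('pics/w10c.png',cv2.resize(f[50:270,0:220],None,fx=2.7,fy=2.7,interpolation=cv2.INTER_CUBIC))
E
```

```text
st [491.15578348  39.41347872] [531.8669625  452.19533343] mark [578.04626034 403.47828768]
[ 12 120  89] [  9 107  38] [ 13 123 145] [ 15  61 133] [ 16  83 144]
```

Call:
step_arm --moves '[{"rx": 0, "ry": 0, "rz": 10.2, "dx": 0, "dy": 0, "dz": 0, "gripper": 1}, {"rx": 0, "ry": 0, "rz": 0, "dx": 0.8, "dy": -46, "dz": 0, "gripper": 1}, {"rx": 0, "ry": 0, "rz": 0, "dx": 0.7, "dy": -46, "dz": 0, "gripper": 1}, {"rx": 0, "ry": 0, "rz": 0, "dx": 0.7, "dy": -46, "dz": 0, "gripper": 1}, {"rx": 0, "ry": 0, "rz": 0, "dx": 0.7, "dy": -46, "dz": 0, "gripper": 1}, {"rx": 0, "ry": 0, "rz": 0, "dx": 0.7, "dy": -46, "dz": 0, "gripper": 1}, {"rx": 0, "ry": 0, "rz": 0, "dx": 0, "dy": 0, "dz": 0, "gripper": 1}, {"rx": 0, "ry": 0, "rz": 0, "dx": 0, "dy": 0, "dz": 0, "gripper": 1}]'

```text
clock: 17.48
tcp_pos: [0.5035, 0.2688, 0.1411]
orientation: [3.139, -0.067, -0.004]
contact_force: [-0.4, -0.5, 0.1]
grip_width: 0.0853
gripper_force: 0.0
```

```bash
python3 - <<'E'
from h import *
st();c,f=snap('w11')
print(proj(c,[[.5042,.2702,.02],[.4895,.1856,.02]]))
cv2.imwrite('pics/w11c.png',cv2.resize(f[70:290,240:500],None,fx=2.5,fy=2.5,interpolation=cv2.INTER_CUBIC))
E
```

```text
t 17.48 tcp [503.5 268.8 141.1] psi -2.44 tilt [-0.14 -0.11] w 85.3 gf 0.0 F [-0.4 -0.5  0.1]
[[320.53720099 199.67751396]
 [417.75614471 211.92938232]]
```

View pics/w11c.png

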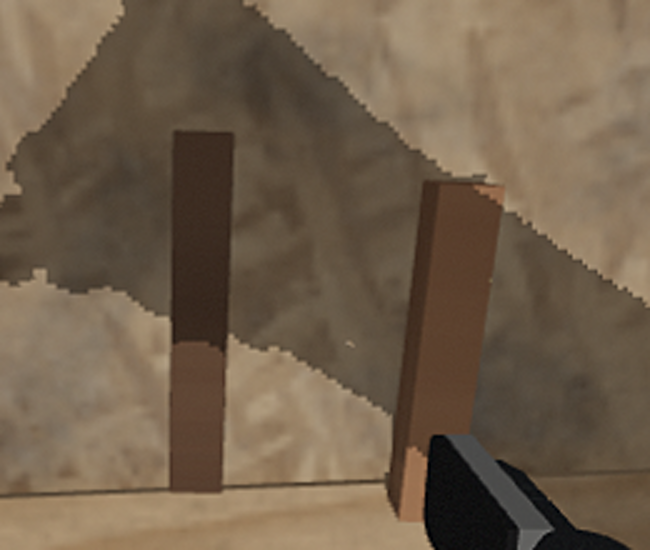

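The dark strip's top has crop corners (173,131), (234,132), (222,493) and (169,491). The tan strip's top far edge runs from (436,182) to (504,185).

```bash
python3 - <<'E'
from h import *
c=pickle.load(open('w11.pkl','rb'))
q=np.array([(173,131),(234,132),(222,493),(169,491)])/2.5+(240,70)
p=plane(c,q,.02)*1000;F=p[:2].mean(0);N=p[2:].mean(0);ang=np.degrees(np.arctan2(*(F-N)[::-1]))
print(p.round(1),'mid',(F+N)/2,'len',np.linalg.norm(F-N),'ang',ang);go(*(F+N)/2,28,ang)
E
```

```text
[[569.1 276.5]
 [568.  256.8]
 [439.2 265.4]
 [440.9 284.9]] mid [504.30070081 270.92325769] len 128.76179873376697 ang -3.789052649071773
t 17.52 tcp [503.8 268.1 141.3] psi -2.51 tilt [-0.11 -0.12] w 85.6 gf 0.0 F [ 0.5  0.1 -0.2]
rz 1.28 then dx 0.3 dy -2.8 dz 113.3
```

Call:
step_arm --moves '[{"rx": 0, "ry": 0, "rz": 1.3, "dx": 0, "dy": -2.8, "dz": 40, "gripper": 1}, {"rx": 0, "ry": 0, "rz": 0, "dx": 0.3, "dy": 0, "dz": 40, "gripper": 1}, {"rx": 0, "ry": 0, "rz": 0, "dx": 0, "dy": 0, "dz": 28, "gripper": 0.3}, {"rx": 0, "ry": 0, "rz": 0, "dx": 0, "dy": 0, "dz": 6, "gripper": 0}, {"rx": 0, "ry": 0, "rz": 0, "dx": 0, "dy": 0, "dz": 0, "gripper": -1}, {"rx": 0, "ry": 0, "rz": 0, "dx": 0, "dy": 0, "dz": 0, "gripper": -1}, {"rx": 0, "ry": 0, "rz": 0, "dx": 0, "dy": 0, "dz": 0, "gripper": -1}, {"rx": 0, "ry": 0, "rz": 0, "dx": 0, "dy": 0, "dz": 0, "gripper": -1}]'

```text
clock: 18.52
tcp_pos: [0.5055, 0.2728, 0.0297]
orientation: [-3.139, 0.103, -0.003]
contact_force: [0.1, -1.8, 6.8]
grip_width: 0.0189
gripper_force: 40.9
```

```bash
python3 - <<'E'
from h import *
print(r.get_obs()['joints'].round(2));go(456,-10.4,110,-82.35)
E
```

```text
[-0.27  0.65 -0.43  1.93  0.44  0.65 -2.61]
t 18.52 tcp [505.5 272.8  29.7] psi -3.77 tilt [0.11 0.03] w 18.9 gf 40.9 F [ 0.1 -1.8  6.8]
rz 78.58 then dx 274.1 dy 86.7 dz -80.3
```

Call:
step_arm --moves '[{"rx": 0, "ry": 0, "rz": 0, "dx": 0, "dy": 0, "dz": -25, "gripper": -1}, {"rx": 0, "ry": 0, "rz": 0, "dx": 0, "dy": 0, "dz": -40, "gripper": -1}, {"rx": 0, "ry": 0, "rz": -10.1, "dx": 0, "dy": 0, "dz": -20, "gripper": -1}, {"rx": 0, "ry": 0, "rz": -10.2, "dx": 0, "dy": 0, "dz": 0, "gripper": -1}, {"rx": 0, "ry": 0, "rz": -10.1, "dx": 0, "dy": 0, "dz": 0, "gripper": -1}, {"rx": 0, "ry": 0, "rz": -10.2, "dx": 0, "dy": 0, "dz": 0, "gripper": -1}, {"rx": 0, "ry": 0, "rz": -10.1, "dx": 0, "dy": 0, "dz": 0, "gripper": -1}, {"rx": 0, "ry": 0, "rz": -10.2, "dx": 0, "dy": 0, "dz": 0, "gripper": -1}, {"rx": 0, "ry": 0, "rz": -10.1, "dx": 0, "dy": 0, "dz": 0, "gripper": -1}, {"rx": 0, "ry": 0, "rz": -10.2, "dx": 0, "dy": 0, "dz": 0, "gripper": -1}, {"rx": 0, "ry": 0, "rz": -10.1, "dx": 0, "dy": 0, "dz": 0, "gripper": -1}, {"rx": 0, "ry": 0, "rz": -10.1, "dx": 0, "dy": 0, "dz": 0, "gripper": -1}, {"rx": 0, "ry": 0, "rz": 0, "dx": -40, "dy": -13, "dz": 0, "gripper": -1}, {"rx": 0, "ry": 0, "rz": 0, "dx": -40, "dy": -13, "dz": 0, "gripper": -1}, {"rx": 0, "ry": 0, "rz": 0, "dx": -40, "dy": -13, "dz": 0, "gripper": -1}, {"rx": 0, "ry": 0, "rz": 0, "dx": -40, "dy": -12, "dz": 0, "gripper": -1}, {"rx": 0, "ry": 0, "rz": 0, "dx": -40, "dy": -12, "dz": 0, "gripper": -1}, {"rx": 0, "ry": 0, "rz": 0, "dx": -40, "dy": -12, "dz": 0, "gripper": -1}, {"rx": 0, "ry": 0, "rz": 0, "dx": -34, "dy": -12, "dz": 0, "gripper": -1}, {"rx": 0, "ry": 0, "rz": 0, "dx": 0, "dy": 0, "dz": 0, "gripper": -1}]'

```text
clock: 21.02
tcp_pos: [0.4541, -0.0139, 0.1132]
orientation: [2.074, 2.359, -0.004]
contact_force: [0.4, 0.8, -0.3]
grip_width: 0.0189
gripper_force: 40.0
```

```bash
python3 - <<'E'
from h import *
print(r.get_obs()['joints'].round(2));go(456,-10.4,90,97.65)
c,f=snap('w12');print(proj(c,[[.456,-.0104,.023],[.45,.034,.023]]))
E
```

```text
[ 0.7   0.5  -0.98  2.14  0.6   0.8  -0.53]
t 21.02 tcp [454.1 -13.9 113.2] psi 97.34 tilt [-0.07 -0.12] w 18.9 gf 40.0 F [ 0.4  0.8 -0.3]
rz -0.31 then dx 3.2 dy 2.4 dz 23.2
[[326.61712804 206.87543342]
 [326.4879414  147.14100161]]
```

View pics/w12.png

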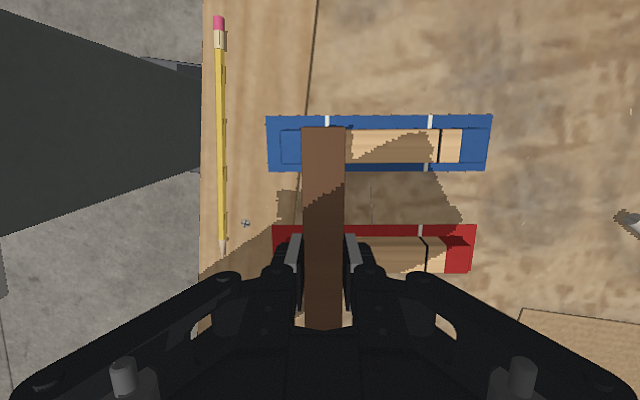

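The held dark strip points along the image, with its far end at row 127 (x 302-345). The blue sticker's far pencil line is at (439,146) and the red sticker's at about (425,250).

```bash
python3 - <<'E'
from h import *
c=pickle.load(open('w12.pkl','rb'));P=lambda q,z:plane(c,q,z)*1000
a=np.radians(7.65);u=np.array([np.cos(a),np.sin(a)]);n=np.array([-u[1],u[0]])
for z in(.1035,.101):
  e=P([(302,127),(345,127)],z);s=np.radians(97.4);print('end',e.round(1),'w',np.linalg.norm(e[0]-e[1]),'mid',e.mean(0)-65*np.array([np.cos(s),np.sin(s)]))
b=P([(439,130),(439,162)],.023);rr=P([(422,238),(428,262)],.023)
print('blue line',b.round(1),'red line',rr.round(1),'along',b@u,rr@u)
E
```

```text
end [[436.7  47.7]
 [455.2  50.1]] w 18.729901656078656 mid [454.31472276 -15.55251035]
end [[436.5  47.6]
 [455.4  50.1]] w 19.09145985340544 mid [454.31824656 -15.592194  ]
blue line [[527.2  56. ]
 [532.5  33.9]] red line [[533.2 -25.9]
 [542.4 -45.5]] along [530.00251486 532.31250128] [525.0516933  531.55582257]
```

Call:
step_arm --moves '[{"rx": 0, "ry": 0, "rz": -0.3, "dx": 4.7, "dy": 3, "dz": 25, "gripper": -1}, {"rx": 0, "ry": 0, "rz": 0, "dx": 0, "dy": 0, "dz": 25, "gripper": -1}, {"rx": 0, "ry": 0, "rz": 0, "dx": 0, "dy": 0, "dz": 6, "gripper": -1}, {"rx": 0, "ry": 0, "rz": 0, "dx": 0, "dy": 0, "dz": 2, "gripper": -1}, {"rx": 0, "ry": 0, "rz": 0, "dx": 0, "dy": 0, "dz": 1, "gripper": -1}, {"rx": 0, "ry": 0, "rz": 0, "dx": 0, "dy": 0, "dz": 1, "gripper": -1}, {"rx": 0, "ry": 0, "rz": 0, "dx": 0, "dy": 0, "dz": 0, "gripper": -1}]'

```text
clock: 21.95
tcp_pos: [0.4574, -0.0056, 0.0538]
orientation: [2.062, 2.369, 0.0]
contact_force: [-0.4, -0.3, 0.1]
grip_width: 0.0186
gripper_force: 40.0
```

```bash
python3 -c "
from h import *
st()"
```

```text
t 21.95 tcp [457.4  -5.6  53.8] psi 97.93 tilt [ 0.03 -0.01] w 18.6 gf 40.0 F [-0.4 -0.3  0.1]
```

Call:
step_arm --moves '[{"rx": 0, "ry": 0, "rz": 0.3, "dx": -3, "dy": -1.3, "dz": -1, "gripper": -1}, {"rx": 0, "ry": 0, "rz": 0, "dx": 0, "dy": 0, "dz": 0, "gripper": -1}, {"rx": 0, "ry": 0, "rz": 0, "dx": 0, "dy": 0, "dz": 1.5, "gripper": -1}, {"rx": 0, "ry": 0, "rz": 0, "dx": 0, "dy": 0, "dz": 0.7, "gripper": -1}, {"rx": 0, "ry": 0, "rz": 0, "dx": 0, "dy": 0, "dz": 0, "gripper": -1}]'

```text
clock: 22.58
tcp_pos: [0.4563, -0.0086, 0.0522]
orientation: [-2.068, -2.365, 0.0]
contact_force: [-1.0, 0.3, -1.2]
grip_width: 0.0191
gripper_force: 40.0
```

```bash
python3 -c "
from h import *
st()"
```

```text
t 22.57 tcp [456.3  -8.6  52.2] psi 97.65 tilt [-0.01  0.  ] w 19.1 gf 40.0 F [-1.   0.3 -1.2]
```

Call:
step_arm --moves '[{"rx": 0, "ry": 0, "rz": 0, "dx": 0, "dy": 0, "dz": 0.3, "gripper": -0.2}, {"rx": 0, "ry": 0, "rz": 0, "dx": 0, "dy": 0, "dz": 0, "gripper": 0}, {"rx": 0, "ry": 0, "rz": 0, "dx": 0, "dy": 0, "dz": -20, "gripper": 0}, {"rx": 0, "ry": 0, "rz": 0, "dx": 0, "dy": 0, "dz": -50, "gripper": 0.5}, {"rx": 0, "ry": 0, "rz": 10.2, "dx": 0, "dy": 0, "dz": -18, "gripper": 1}, {"rx": 0, "ry": 0, "rz": 10.2, "dx": 0, "dy": 0, "dz": 0, "gripper": 1}, {"rx": 0, "ry": 0, "rz": 10.2, "dx": 0, "dy": 0, "dz": 0, "gripper": 1}, {"rx": 0, "ry": 0, "rz": 10.2, "dx": 0, "dy": 0, "dz": 0, "gripper": 1}, {"rx": 0, "ry": 0, "rz": 10.2, "dx": 0, "dy": 0, "dz": 0, "gripper": 1}, {"rx": 0, "ry": 0, "rz": 10.2, "dx": 0, "dy": 0, "dz": 0, "gripper": 1}, {"rx": 0, "ry": 0, "rz": 10.2, "dx": 0, "dy": 0, "dz": 0, "gripper": 1}, {"rx": 0, "ry": 0, "rz": 10.2, "dx": 0, "dy": 0, "dz": 0, "gripper": 1}, {"rx": 0, "ry": 0, "rz": 10.2, "dx": 0, "dy": 0, "dz": 0, "gripper": 1}, {"rx": 0, "ry": 0, "rz": 10, "dx": 0, "dy": 0, "dz": 0, "gripper": 1}, {"rx": 0, "ry": 0, "rz": 0, "dx": 4.8, "dy": -49, "dz": 0, "gripper": 1}, {"rx": 0, "ry": 0, "rz": 0, "dx": 4.8, "dy": -49, "dz": 0, "gripper": 1}, {"rx": 0, "ry": 0, "rz": 0, "dx": 4.8, "dy": -49, "dz": 0, "gripper": 1}, {"rx": 0, "ry": 0, "rz": 0, "dx": 4.8, "dy": -49, "dz": 0, "gripper": 1}, {"rx": 0, "ry": 0, "rz": 0, "dx": 0, "dy": 0, "dz": 0, "gripper": 1}, {"rx": 0, "ry": 0, "rz": 0, "dx": 0, "dy": 0, "dz": 0, "gripper": 1}]'

```text
clock: 25.08
tcp_pos: [0.4894, 0.1849, 0.1397]
orientation: [3.139, -0.113, -0.001]
contact_force: [0.3, 0.0, 0.2]
grip_width: 0.0852
gripper_force: 0.0
```

```bash
python3 - <<'E'
from h import *
st();c,f=snap('w13')
cv2.imwrite('pics/w13c.png',np.hstack([cv2.resize(f[60:310,240:400],None,fx=2.4,fy=2.4,interpolation=cv2.INTER_CUBIC),cv2.resize(f[60:310,450:610],None,fx=2.4,fy=2.4,interpolation=cv2.INTER_CUBIC)]))
E
```

```text
t 25.07 tcp [489.4 184.9 139.7] psi -4.14 tilt [-0.04 -0.05] w 85.2 gf 0.0 F [0.3 0.  0.2]
```

View pics/w13c.png

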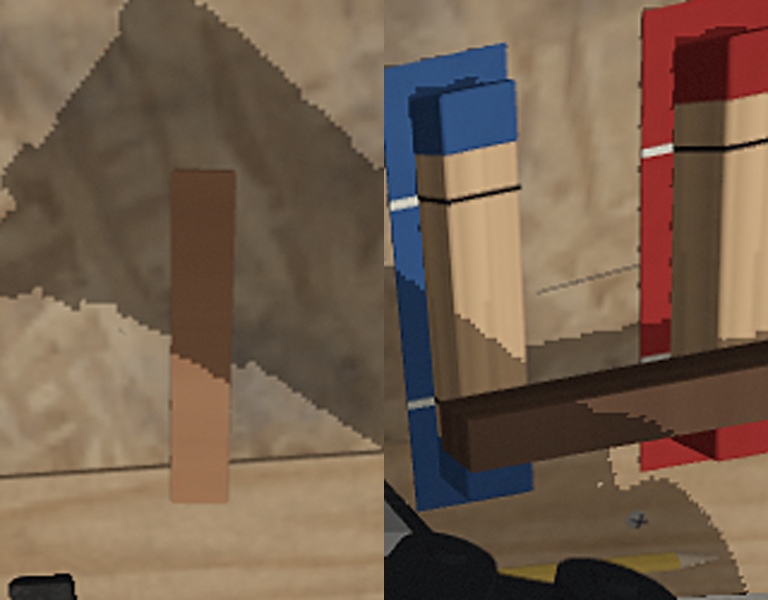

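The tan strip's top has crop corners (170,170), (236,171), (228,502) and (170,502). On the right, the dark strip lies across both stickers at the near lines.

```bash
python3 - <<'E'
from h import *
c=pickle.load(open('w13.pkl','rb'))
q=np.array([(170,170),(236,171),(228.5,502),(170,502)])/2.4+(240,60)
p=plane(c,q,.02)*1000;F=p[:2].mean(0);N=p[2:].mean(0);ang=np.degrees(np.arctan2(*(F-N)[::-1]))
print(p.round(1),'mid',(F+N)/2,'len',np.linalg.norm(F-N),'ang',ang);go(*(F+N)/2,28,ang)
E
```

```text
[[548.8 189.9]
 [546.9 167.7]
 [423.7 177.7]
 [425.3 200.1]] mid [486.1434508  183.81951553] len 123.74079477204683 ang -4.675347834322618
t 25.12 tcp [489.5 184.1 139.7] psi -4.22 tilt [-0.04 -0.07] w 85.1 gf 0.0 F [-0.6 -0.2 -0.9]
rz 0.46 then dx -3.3 dy 0.5 dz 111.7
```

Call:
step_arm --moves '[{"rx": 0, "ry": 0, "rz": 0.5, "dx": -3.3, "dy": 0.5, "dz": 40, "gripper": 1}, {"rx": 0, "ry": 0, "rz": 0, "dx": 0, "dy": 0, "dz": 40, "gripper": 1}, {"rx": 0, "ry": 0, "rz": 0, "dx": 0, "dy": 0, "dz": 26, "gripper": 0.3}, {"rx": 0, "ry": 0, "rz": 0, "dx": 0, "dy": 0, "dz": 6, "gripper": 0}, {"rx": 0, "ry": 0, "rz": 0, "dx": 0, "dy": 0, "dz": 0, "gripper": -1}, {"rx": 0, "ry": 0, "rz": 0, "dx": 0, "dy": 0, "dz": 0, "gripper": -1}, {"rx": 0, "ry": 0, "rz": 0, "dx": 0, "dy": 0, "dz": 0, "gripper": -1}, {"rx": 0, "ry": 0, "rz": 0, "dx": 0, "dy": 0, "dz": 0, "gripper": -1}]'

```text
clock: 26.12
tcp_pos: [0.4872, 0.1853, 0.0291]
orientation: [-3.139, 0.128, -0.003]
contact_force: [-0.7, -1.0, 7.2]
grip_width: 0.0209
gripper_force: 40.7
```

```bash
python3 - <<'E'
from h import *
go(535.9,0.2,115,97.65)
E
```

```text
t 26.12 tcp [487.2 185.3  29.1] psi -4.67 tilt [0.11 0.01] w 20.9 gf 40.7 F [-0.7 -1.   7.2]
rz -102.32 then dx -190.0 dy 23.6 dz -85.9
```

Call:
step_arm --moves '[{"rx": 0, "ry": 0, "rz": 0, "dx": 0, "dy": 0, "dz": -25, "gripper": -1}, {"rx": 0, "ry": 0, "rz": 0, "dx": 0, "dy": 0, "dz": -40, "gripper": -1}, {"rx": 0, "ry": 0, "rz": -10.2, "dx": 0, "dy": 0, "dz": -21, "gripper": -1}, {"rx": 0, "ry": 0, "rz": -10.2, "dx": 0, "dy": 0, "dz": 0, "gripper": -1}, {"rx": 0, "ry": 0, "rz": -10.2, "dx": 0, "dy": 0, "dz": 0, "gripper": -1}, {"rx": 0, "ry": 0, "rz": -10.2, "dx": 0, "dy": 0, "dz": 0, "gripper": -1}, {"rx": 0, "ry": 0, "rz": -10.3, "dx": 0, "dy": 0, "dz": 0, "gripper": -1}, {"rx": 0, "ry": 0, "rz": -10.3, "dx": 0, "dy": 0, "dz": 0, "gripper": -1}, {"rx": 0, "ry": 0, "rz": -10.2, "dx": 0, "dy": 0, "dz": 0, "gripper": -1}, {"rx": 0, "ry": 0, "rz": -10.2, "dx": 0, "dy": 0, "dz": 0, "gripper": -1}, {"rx": 0, "ry": 0, "rz": -10.3, "dx": 0, "dy": 0, "dz": 0, "gripper": -1}, {"rx": 0, "ry": 0, "rz": -10.2, "dx": 0, "dy": 0, "dz": 0, "gripper": -1}, {"rx": 0, "ry": 0, "rz": 0, "dx": -47.5, "dy": 5.9, "dz": 0, "gripper": -1}, {"rx": 0, "ry": 0, "rz": 0, "dx": -47.5, "dy": 5.9, "dz": 0, "gripper": -1}, {"rx": 0, "ry": 0, "rz": 0, "dx": -47.5, "dy": 5.9, "dz": 0, "gripper": -1}, {"rx": 0, "ry": 0, "rz": 0, "dx": -47.5, "dy": 5.9, "dz": 0, "gripper": -1}, {"rx": 0, "ry": 0, "rz": 0, "dx": 0, "dy": 0, "dz": 0, "gripper": -1}, {"rx": 0, "ry": 0, "rz": 0, "dx": 0, "dy": 0, "dz": 0, "gripper": -1}, {"rx": 0, "ry": 0, "rz": 0, "dx": 0, "dy": 0, "dz": 0, "gripper": -1}]'

```text
clock: 28.5
tcp_pos: [0.5347, 0.0016, 0.1143]
orientation: [-2.065, -2.367, -0.001]
contact_force: [0.1, 0.9, -1.1]
grip_width: 0.0209
gripper_force: 39.7
```

```bash
python3 - <<'E'
from h import *
go(535.9,.2,90,97.65)
c,f=snap('w14')
cv2.imwrite('pics/w14c.png',cv2.resize(f[80:300,200:440],None,fx=2.5,fy=2.5,interpolation=cv2.INTER_CUBIC))
E
```

```text
t 28.5 tcp [534.7   1.6 114.3] psi 97.79 tilt [0.02 0.03] w 20.9 gf 39.7 F [ 0.1  0.9 -1.1]
rz 0.14 then dx -1.5 dy 1.0 dz 24.3
```

View pics/w14c.png

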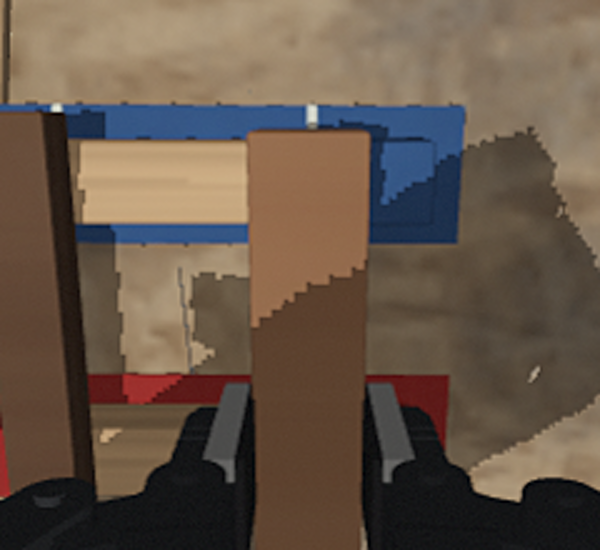

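The held tan strip's far end is at crop row 130 (x 247-369). The dark strip's inner top edge runs from (42,113) to (75,490).

```bash
python3 - <<'E'
from h import *
c=pickle.load(open('w14.pkl','rb'));P=lambda q,z:plane(c,np.array(q)/2.5+(200,80),z)*1000
a=np.radians(7.65);u=np.array([np.cos(a),np.sin(a)]);n=np.array([-u[1],u[0]])
s=np.radians(97.75)
e=P([(247,130),(369.5,130)],.105);print('w',np.linalg.norm(e[0]-e[1]));m=e.mean(0)-62.5*np.array([np.cos(s),np.sin(s)])
T=531.1*u-71.05*n
print('held mid',m,'target',T);d=T-m
p=np.radians(97.65);print('dx %.1f dy %.1f'%(d@[np.cos(p),np.sin(p)],d@[np.sin(p),-np.cos(p)]))
k=P([(42,113),(75,490)],.043);print('dark inner edge along',k@u,'lateral end',k@n,'expect along 461.2, end lat -6')
f=cv2.imread('pics/w14.png');full=np.array([(0,0)])
E
```

```text
w 21.38883013803086
held mid [5.34775625e+02 2.94502403e-01] target [5.35831347e+02 2.83105841e-01]
dx -0.2 dy 1.0
dark inner edge along [461.67790427 461.47571765] lateral end [  -6.30249357 -114.03296968] expect along 461.2, end lat -6
```

Call:
step_arm --moves '[{"rx": 0, "ry": 0, "rz": 0.1, "dx": -0.2, "dy": 1, "dz": 25, "gripper": -1}, {"rx": 0, "ry": 0, "rz": 0, "dx": 0, "dy": 0, "dz": 25, "gripper": -1}, {"rx": 0, "ry": 0, "rz": 0, "dx": 0, "dy": 0, "dz": 8, "gripper": -1}, {"rx": 0, "ry": 0, "rz": 0, "dx": 0, "dy": 0, "dz": 2, "gripper": -1}, {"rx": 0, "ry": 0, "rz": 0, "dx": 0, "dy": 0, "dz": 1, "gripper": -1}, {"rx": 0, "ry": 0, "rz": 0, "dx": 0, "dy": 0, "dz": 1, "gripper": -1}, {"rx": 0, "ry": 0, "rz": 0, "dx": 0, "dy": 0, "dz": 0, "gripper": -1}]'

```text
clock: 29.42
tcp_pos: [0.5363, -0.0002, 0.0524]
orientation: [2.07, 2.362, 0.0]
contact_force: [-0.4, 0.5, -1.2]
grip_width: 0.0209
gripper_force: 39.7
```

```bash
python3 -c "
from h import *
st()
c=pickle.load(open('w2.pkl','rb'))"
```

```text
t 29.43 tcp [ 5.363e+02 -2.000e-01  5.240e+01] psi 97.53 tilt [ 0.03 -0.01] w 20.9 gf 39.7 F [-0.4  0.5 -1.2]
```

Call:
step_arm --moves '[{"rx": 0, "ry": 0, "rz": 0, "dx": 0, "dy": 0, "dz": 0.3, "gripper": -0.2}, {"rx": 0, "ry": 0, "rz": 0, "dx": 0, "dy": 0, "dz": 0, "gripper": 0}, {"rx": 0, "ry": 0, "rz": 0, "dx": 0, "dy": 0, "dz": -20, "gripper": 0}, {"rx": 0, "ry": 0, "rz": 0, "dx": 0, "dy": 0, "dz": -50, "gripper": 0.1}, {"rx": 0, "ry": 0, "rz": 9.8, "dx": 0, "dy": 0, "dz": -20, "gripper": 0.1}, {"rx": 0, "ry": 0, "rz": 9.7, "dx": 0, "dy": 0, "dz": 0, "gripper": 0.1}, {"rx": 0, "ry": 0, "rz": 9.8, "dx": 0, "dy": 0, "dz": 0, "gripper": 0.1}, {"rx": 0, "ry": 0, "rz": 9.7, "dx": 0, "dy": 0, "dz": 0, "gripper": 0.1}, {"rx": 0, "ry": 0, "rz": 9.8, "dx": 0, "dy": 0, "dz": 0, "gripper": 0.1}, {"rx": 0, "ry": 0, "rz": 9.7, "dx": 0, "dy": 0, "dz": 0, "gripper": 0.1}, {"rx": 0, "ry": 0, "rz": 9.8, "dx": 0, "dy": 0, "dz": 0, "gripper": 0.1}, {"rx": 0, "ry": 0, "rz": 9.7, "dx": 0, "dy": 0, "dz": 0, "gripper": 0.1}, {"rx": 0, "ry": 0, "rz": 9.8, "dx": 0, "dy": 0, "dz": 0, "gripper": 0.1}, {"rx": 0, "ry": 0, "rz": 9.7, "dx": 0, "dy": 0, "dz": 0, "gripper": 0.1}]'

```text
clock: 31.18
tcp_pos: [0.5363, 0.0006, 0.1431]
orientation: [-3.141, 0.006, -0.002]
contact_force: [-0.0, 0.3, 0.3]
grip_width: 0.0468
gripper_force: 0.0
```

Call:
step_arm --moves '[{"rx": 0, "ry": 0, "rz": 0, "dx": 0.4, "dy": 45.5, "dz": 0, "gripper": 0.1}, {"rx": 0, "ry": 0, "rz": 0, "dx": 0.4, "dy": 45.5, "dz": 0, "gripper": 0.1}, {"rx": 0, "ry": 0, "rz": 0, "dx": 0.4, "dy": 45.5, "dz": 0, "gripper": 0.1}, {"rx": 0, "ry": 0, "rz": 0, "dx": 0.4, "dy": 45.5, "dz": 0, "gripper": 0.1}, {"rx": 0, "ry": 0, "rz": 0, "dx": 0.4, "dy": 45.5, "dz": 0, "gripper": 0.1}, {"rx": 0, "ry": 0, "rz": 0, "dx": 0.4, "dy": 45.5, "dz": 0, "gripper": 0.1}, {"rx": 0, "ry": 0, "rz": 0, "dx": 0, "dy": 0, "dz": 0, "gripper": 0.1}, {"rx": 0, "ry": 0, "rz": 0, "dx": 0, "dy": 0, "dz": 0, "gripper": 0.1}]'

```text
clock: 32.17
tcp_pos: [0.539, -0.272, 0.1426]
orientation: [-3.141, -0.002, -0.002]
contact_force: [0.4, 0.8, 0.1]
grip_width: 0.047
gripper_force: 0.0
```

```bash
python3 - <<'E'
from h import *
st();c,f=snap('w15');print(proj(c,[[.5385,-.273,.0125],[.523,-.196,.039]]))
cv2.imwrite('pics/w15c.png',cv2.resize(f[60:310,190:430],None,fx=2.4,fy=2.4,interpolation=cv2.INTER_CUBIC))
E
```

```text
t 32.17 tcp [ 539.  -272.   142.6] psi 0.08 tilt [0.07 0.05] w 47.0 gf 0.0 F [0.4 0.8 0.1]
[[323.63488089 198.83559779]
 [229.97294398 225.05503914]]
```

View pics/w15c.png

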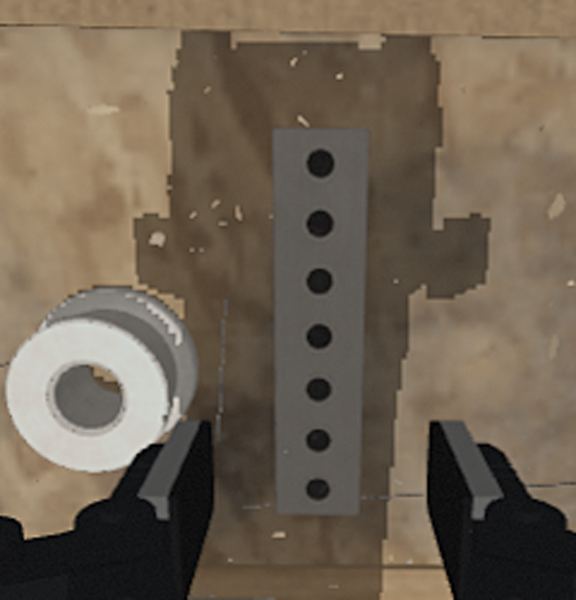

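The bar's top has crop corners (273,128), (369,128), (358,515) and (277,515). The adapter's right-hand edge is at crop x≈198, and that was my last picture.

```bash
python3 - <<'E'
from h import *
c=pickle.load(open('w15.pkl','rb'))
Q=lambda q:np.array(q)/2.4+(190,60)
p=plane(c,Q([(273,128),(369,128),(358.5,515),(277,515)]),.0125)*1000;F=p[:2].mean(0);N=p[2:].mean(0);ang=np.degrees(np.arctan2(*(F-N)[::-1]))
print(p.round(1),'mid',(F+N)/2,'len',np.linalg.norm(F-N),'ang',ang)
print('adapter top',plane(c,Q([(6,390),(168,390),(88,318),(88,472)]),.039).round(3),'base edge',plane(c,Q([(198,370)]),.003).round(3))
go(*(F+N)/2,27,ang)
E
```

```text
[[ 611.9 -256.3]
 [ 612.  -289.5]
 [ 462.9 -288.4]
 [ 462.8 -255.6]] mid [ 537.41772116 -272.45082172] len 149.12388423790117 ang -0.3377976764855938
adapter top [[ 0.525 -0.166]
 [ 0.525 -0.221]
 [ 0.551 -0.196]
 [ 0.495 -0.191]] base edge [[ 0.521 -0.225]]
t 32.23 tcp [ 539.2 -271.4  142.6] psi 0.16 tilt [0.06 0.05] w 46.9 gf 0.0 F [-0.1  1.   0.6]
rz 0.5 then dx -1.8 dy 1.1 dz 115.6
```

Call:
step_arm --moves '[{"rx": 0, "ry": 0, "rz": 0.5, "dx": -1.8, "dy": 1.1, "dz": 40, "gripper": 0.1}, {"rx": 0, "ry": 0, "rz": 0, "dx": 0, "dy": 0, "dz": 40, "gripper": 0.1}, {"rx": 0, "ry": 0, "rz": 0, "dx": 0, "dy": 0, "dz": 30, "gripper": 0.1}, {"rx": 0, "ry": 0, "rz": 0, "dx": 0, "dy": 0, "dz": 5, "gripper": 0.1}, {"rx": 0, "ry": 0, "rz": 0, "dx": 0, "dy": 0, "dz": 4.5, "gripper": 0.1}, {"rx": 0, "ry": 0, "rz": 0, "dx": 0, "dy": 0, "dz": 0, "gripper": 0.1}]'

```text
clock: 32.98
tcp_pos: [0.5378, -0.274, 0.0234]
orientation: [3.141, -0.012, 0.003]
contact_force: [-0.7, -0.4, 0.5]
grip_width: 0.0472
gripper_force: 0.0
```

Call:
step_arm --moves '[{"rx": 0, "ry": 0, "rz": 0, "dx": 0, "dy": 0, "dz": 0, "gripper": -1}, {"rx": 0, "ry": 0, "rz": 0, "dx": 0, "dy": 0, "dz": 0, "gripper": -1}, {"rx": 0, "ry": 0, "rz": 0, "dx": 0, "dy": 0, "dz": 0, "gripper": -1}, {"rx": 0, "ry": 0, "rz": 0, "dx": 0, "dy": 0, "dz": -5, "gripper": -1}, {"rx": 0, "ry": 0, "rz": 0, "dx": 0, "dy": 0, "dz": 0, "gripper": -1}]' --grip_force 60

```text
clock: 33.6
tcp_pos: [0.537, -0.2745, 0.0278]
orientation: [3.141, -0.013, 0.001]
contact_force: [-0.3, 0.3, -1.6]
grip_width: 0.0323
gripper_force: 59.7
```

```bash
python3 - <<'E'
from h import *
go(496,-5.1,140,7.65)
E
```

```text
t 33.6 tcp [ 537.  -274.5   27.8] psi -0.47 tilt [ 0.04 -0.03] w 32.3 gf 59.7 F [-0.3  0.3 -1.6]
rz -8.12 then dx -4.8 dy -272.5 dz -112.2
```

Call:
step_arm --moves '[{"rx": 0, "ry": 0, "rz": 0, "dx": 0, "dy": 0, "dz": -30, "gripper": -1}, {"rx": 0, "ry": 0, "rz": -8.1, "dx": 0, "dy": 0, "dz": -50, "gripper": -1}, {"rx": 0, "ry": 0, "rz": 0, "dx": -0.8, "dy": -42, "dz": -20, "gripper": -1}, {"rx": 0, "ry": 0, "rz": 0, "dx": -0.8, "dy": -46, "dz": 0, "gripper": -1}, {"rx": 0, "ry": 0, "rz": 0, "dx": -0.8, "dy": -46, "dz": 0, "gripper": -1}, {"rx": 0, "ry": 0, "rz": 0, "dx": -0.8, "dy": -46, "dz": 0, "gripper": -1}, {"rx": 0, "ry": 0, "rz": 0, "dx": -0.8, "dy": -46, "dz": 0, "gripper": -1}, {"rx": 0, "ry": 0, "rz": 0, "dx": -0.8, "dy": -46, "dz": 0, "gripper": -1}, {"rx": 0, "ry": 0, "rz": 0, "dx": 0, "dy": 0, "dz": 20, "gripper": -1}, {"rx": 0, "ry": 0, "rz": 0, "dx": 0, "dy": 0, "dz": 0, "gripper": -1}, {"rx": 0, "ry": 0, "rz": 0, "dx": 0, "dy": 0, "dz": 0, "gripper": -1}, {"rx": 0, "ry": 0, "rz": 0, "dx": 0, "dy": 0, "dz": 0, "gripper": -1}]'

```text
clock: 35.1
tcp_pos: [0.4964, -0.0059, 0.1077]
orientation: [3.135, 0.207, 0.001]
contact_force: [0.2, -0.4, -1.6]
grip_width: 0.0323
gripper_force: 60.1
```

```bash
python3 - <<'E'
from h import *
t,psi=st();c,f=snap('w16')
zt=(t[2]-23.3+12.5)/1000
a=np.radians(psi);u=np.array([np.cos(a),np.sin(a)]);n=np.array([-u[1],u[0]])
# expected far corners, then grey (low saturation) run at rows below the far end
e=[[*( (t[:2]+75*u+s*17*n)/1000),zt] for s in(1,-1)];q=proj(c,e);print('expected far corners',q.round(1))
h=cv2.cvtColor(f,cv2.COLOR_BGR2HSV);r0=int(q[:,1].mean());col=int(q[:,0].mean())-14
print('col sat',[(i,int(h[i,col,1]),int(h[i,col,2])) for i in range(r0-12,r0+10,1)])
for row in(r0+8,r0+20): print(row,'sat',[(i,int(h[row,i,1])) for i in list(range(int(q[0,0])-8,int(q[0,0])+8,2))+list(range(int(q[1,0])-8,int(q[1,0])+8,2))])
go(496.3,-5,90,7.65)
E
```

```text
t 35.1 tcp [496.4  -5.9 107.7] psi 7.56 tilt [ 0.05 -0.01] w 32.3 gf 60.1 F [ 0.2 -0.4 -1.6]
expected far corners [[282.3  99.4]
 [361.5  99.5]]
col sat [(87, 86, 92), (88, 89, 92), (89, 87, 91), (90, 89, 92), (91, 84, 91), (92, 93, 90), (93, 86, 92), (94, 90, 91), (95, 84, 91), (96, 91, 92), (97, 89, 95), (98, 88, 96), (99, 88, 98), (100, 76, 94), (101, 31, 91), (102, 21, 98), (103, 23, 99), (104, 26, 99), (105, 26, 98), (106, 26, 99), (107, 26, 99), (108, 23, 98)]
107 sat [(274, 158), (276, 149), (278, 158), (280, 156), (282, 165), (284, 119), (286, 31), (288, 23), (353, 23), (355, 21), (357, 23), (359, 24), (361, 39), (363, 198), (365, 186), (367, 188)]
119 sat [(274, 162), (276, 162), (278, 165), (280, 155), (282, 154), (284, 180), (286, 38), (288, 23), (353, 26), (355, 26), (357, 23), (359, 24), (361, 69), (363, 196), (365, 178), (367, 193)]
t 35.15 tcp [496.4  -5.9 107.7] psi 7.57 tilt [ 0.05 -0.01] w 32.2 gf 60.1 F [ 0.3 -0.  -1.5]
rz -0.08 then dx 0.1 dy -0.9 dz 17.7
```

Call:
step_arm --moves '[{"rx": 0, "ry": 0, "rz": -0.1, "dx": 0.6, "dy": -1.5, "dz": 20, "gripper": -1}, {"rx": 0, "ry": 0, "rz": 0, "dx": 0, "dy": 0, "dz": 14, "gripper": -1}, {"rx": 0, "ry": 0, "rz": 0, "dx": 0, "dy": 0, "dz": 4, "gripper": -1}, {"rx": 0, "ry": 0, "rz": 0, "dx": 0, "dy": 0, "dz": 1.5, "gripper": -1}, {"rx": 0, "ry": 0, "rz": 0, "dx": 0, "dy": 0, "dz": 1, "gripper": -1}, {"rx": 0, "ry": 0, "rz": 0, "dx": 0, "dy": 0, "dz": 0, "gripper": -1}]'

```text
clock: 35.9
tcp_pos: [0.4966, -0.0037, 0.067]
orientation: [3.134, 0.212, 0.001]
contact_force: [0.0, -0.4, -2.1]
grip_width: 0.0321
gripper_force: 60.2
```

Call:
step_arm --moves '[{"rx": 0, "ry": 0, "rz": 0, "dx": 0, "dy": 0, "dz": 0.5, "gripper": -1}, {"rx": 0, "ry": 0, "rz": 0, "dx": 0, "dy": 0, "dz": 0, "gripper": -1}]'

```text
clock: 36.15
tcp_pos: [0.4964, -0.0037, 0.0663]
orientation: [3.134, 0.212, 0.0]
contact_force: [-1.1, -0.6, -2.4]
grip_width: 0.0327
gripper_force: 60.2
```

Still carrying the weight, so I'll go down slowly until the force changes.

Call:
step_arm --moves '[{"rx": 0, "ry": 0, "rz": 0, "dx": 0, "dy": 0.4, "dz": 0.6, "gripper": -1}, {"rx": 0, "ry": 0, "rz": 0, "dx": 0, "dy": 0, "dz": 0, "gripper": -1}]'

```text
clock: 36.4
tcp_pos: [0.4965, -0.004, 0.0658]
orientation: [3.134, 0.212, 0.0]
contact_force: [-1.2, -0.3, 0.8]
grip_width: 0.0324
gripper_force: 60.4
```

Call:
step_arm --moves '[{"rx": 0, "ry": 0, "rz": 0, "dx": 0, "dy": 0, "dz": 0.5, "gripper": -1}, {"rx": 0, "ry": 0, "rz": 0, "dx": 0, "dy": 0, "dz": 0, "gripper": -1}]'

```text
clock: 36.65
tcp_pos: [0.4965, -0.004, 0.0657]
orientation: [3.134, 0.212, 0.0]
contact_force: [-2.6, -0.4, 8.9]
grip_width: 0.0318
gripper_force: 61.2
```

Call:
step_arm --moves '[{"rx": 0, "ry": 0, "rz": 0, "dx": 0, "dy": 0, "dz": -0.5, "gripper": -1}, {"rx": 0, "ry": 0, "rz": 0, "dx": 0, "dy": 0, "dz": 0, "gripper": -0.1}, {"rx": 0, "ry": 0, "rz": 0, "dx": 0, "dy": 0, "dz": 0, "gripper": 0.2}, {"rx": 0, "ry": 0, "rz": 0, "dx": 0, "dy": 0, "dz": 0, "gripper": 0.2}, {"rx": 0, "ry": 0, "rz": 0, "dx": 0, "dy": 0, "dz": -10, "gripper": 0.2}, {"rx": 0, "ry": 0, "rz": 0, "dx": 0, "dy": 0, "dz": -30, "gripper": 0.2}, {"rx": 0, "ry": 0, "rz": 0, "dx": 0, "dy": 0, "dz": -50, "gripper": 1}, {"rx": 0, "ry": 0, "rz": 0, "dx": 0, "dy": 0, "dz": -40, "gripper": 1}, {"rx": 0, "ry": 0, "rz": 0, "dx": 0, "dy": 0, "dz": 0, "gripper": 1}, {"rx": 0, "ry": 0, "rz": 0, "dx": 0, "dy": 0, "dz": 0, "gripper": 1}]'

```text
clock: 37.9
tcp_pos: [0.496, -0.0043, 0.1956]
orientation: [3.134, 0.212, -0.0]
contact_force: [0.7, 0.0, -0.2]
grip_width: 0.0856
gripper_force: 0.0
```

```bash
python3 - <<'E'
from h import *
t,psi=st();c,f=snap('w17');h=cv2.cvtColor(f,cv2.COLOR_BGR2HSV)
a=np.radians(7.65);u=np.array([np.cos(a),np.sin(a)]);n=np.array([-u[1],u[0]])
# bar: grey, inside the expected surroundings
C=np.array([496.3,-5.]);q=proj(c,[[*(C+i*90*u+j*40*n)/1000*1.0,.0555] for i in() for j in()]+[[*((C+i*90*u+j*32*n)/1000),.0555] for i,j in((1,1),(1,-1),(-1,-1),(-1,1))])
roi=np.zeros(f.shape[:2],np.uint8);cv2.fillConvexPoly(roi,q.astype(int),255)
m=((h[...,1]<48)&(h[...,2]>40)).astype(np.uint8)*255&roi
m=cv2.morphologyEx(m,cv2.MORPH_OPEN,np.ones((5,5)));k=max(cv2.findContours(m,0,2)[0],key=cv2.contourArea)
p,s,an=rect(c,k,.0555);print('bar',p,s,an,'err along/lat',(p-C)@u,(p-C)@n)
# strips: brown (strip) pixels at plane .043, both sides of the bar
for nm,al,w in(('dark',451.2,20),('tan',531.1,22)):
    for lat in(-71+35,-71-35,-71+50,-71-50):
        X=np.array([[*((al+d)*u+lat*n),43.] for d in np.arange(-16,16.1,1)])/1000;px=proj(c,X).round().astype(int)
        print(nm,lat,' '.join('%d/%d'%(h[y,x,1],h[y,x,2]) for x,y in px))
blobs(c,f,'red',.023);blobs(c,f,'blue',.023)
E
```

```text
t 37.9 tcp [496.   -4.3 195.6] psi 7.73 tilt [-0.   -0.03] w 85.6 gf 0.0 F [ 0.7  0.  -0.2]
bar [497.2  -4.3] [147.6  33.6] 7.9 err along/lat 0.9851747095979415 0.5739606184822884
dark -36 156/124 154/124 156/124 156/126 156/126 160/129 142/120 51/90 131/99 120/96 114/96 114/96 116/97 112/96 117/96 121/95 121/95 117/96 113/97 115/95 113/95 114/96 114/96 112/96 114/96 114/101 124/66 103/37 124/39 118/39 113/34 140/20 111/110
dark -106 190/83 190/83 190/83 196/82 192/85 190/86 197/79 134/59 112/48 114/49 125/49 117/50 130/49 118/52 118/52 117/50 115/51 117/50 120/51 120/51 123/52 123/52 113/52 127/52 118/52 118/54 116/44 111/39 124/39 124/37 107/31 107/31 144/23
dark -21 155/125 151/125 151/125 155/125 155/125 157/128 157/125 49/93 134/101 114/98 112/96 116/97 113/97 112/98 112/98 117/96 113/97 113/97 113/97 116/97 114/96 117/96 116/97 113/99 118/99 111/103 118/65 124/35 134/38 127/38 132/31 144/23 109/103
dark -121 194/84 178/86 178/86 184/86 190/86 192/89 181/83 143/57 102/45 130/47 120/49 112/50 122/50 112/48 112/48 133/48 128/48 117/50 112/50 125/49 112/48 130/49 107/50 120/49 125/
[... 856 characters left out ...]
 103/121 118/99 132/85 133/88 126/89 130/88 127/88 129/89 129/89 133/88 132/89 129/89 129/91 129/91 127/90 130/90 126/91 126/91 127/92 129/91 130/92 129/91 127/92 134/82 120/83 105/119 99/119 120/138 204/115
red (343, 240, 37, 16) [434.9 -55.1] [39.3 17.9] -82.2
red (344, 163, 10, 53) [497.6 -31. ] [55.5  8.8] 7.8
red (345, 101, 43, 37) [569.5 -37. ] [40.  33.8] -82.3
blue (140, 278, 18, 20) [354.3 174.6] [24.7 17.9] 11.3
blue (33, 256, 57, 72) [339.4 275.6] [101.4  56.9] -43.2
blue (267, 240, 36, 16) [423.5  27.9] [38.6 17.9] -82.3
blue (294, 163, 9, 52) [491.   20.8] [54.4  7.6] 7.8
blue (263, 163, 7, 53) [486.   53.6] [55.5  4.6] 7.7
blue (259, 101, 42, 37) [558.2  45.9] [39.5 33.8] -82.2
```

Everything is within about 1 mm and the gripper is clear, so I'll hand it in.

```bash
python3 -c "
from bench import r
print(r.hand_in())"
```

```text
the job is handed in; nothing more can be done
None
```

The stack is built in the order asked and handed in at about 38 s. At the last check the strips and bar were within about 1 mm of target and the stickers within about 1.5 mm, and the adapter, tape measure and live centre were not touched.

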